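Make up two vaccine kits from the fridge stock

ROBOT

A 7-joint arm with a two-finger parallel gripper is mounted at the origin on the work surface. World frame = base frame: x ahead of the robot, y to its left, z up, the work surface at z = 0. Lengths are in mm, angles in rad, forces in N, time in s.
With the tool pointing down it reaches from about 350 to 775 mm from the base axis. Payload 3.1 kg.
Tool frame: the origin (TCP) lies midway between the tips of the shut fingers; the grasp point (between the pads) lies 19 mm behind it; y points along the fingers, x is the direction in which the jaws open and shut, and the axes are right-handed (so a half turn about y gives the same grasp; the last joint's range is limited). The gripper opens to 85 mm and grips with 20 to 120 N. Pads are 22 mm wide; open, the fingers measure 114 mm over their backs; the gripper's body (76 mm by 85 mm) begins 54 mm behind the grasp point. The pads swing forward as they close: fully open they stand 13 mm farther back than shut.
Start: joints at [-1.173, 0.311, 0.014, 1.512, -0.004, 1.319, -0.027], TCP at [234.143, 497.689, 231.304] pointing down, gripper open.
Joint ranges: [-2.7, 2.7], [-0.3, 1.91], [-1.27, 1.3], [0.12, 2.57], [-1.44, 4.58], [0.2, 2.03], [-3.05, 3.05]. Speed limits (rad/s): [2.79, 2.79, 3.14, 3.14, 3.14, 3.14, 3.14].

INTERFACE

Orientations are given as a unit quaternion [x, y, z, w].
In Python, from workcell import sense, snapshot, finish_job, spot_in, cut_out, mark_of gives the robot as it stands.
- The arm moves only by the shell command python3 -m pendant 'ROWS' [FORCE]. ROWS is JSON, a list that holds one entry, the list of rows, each a list of 7 numbers: the finger opening in cm, from 0 to 8.54, then the shift along the tool's x, y, z in cm, then the turn, a rotation vector about the tool's x, y, z in degrees. A call has 1 to 12 rows; each row shifts and turns the pose as measured when the row begins, along the tool's axes as they then stand; what a row does not reach is not made up. A row lasts 1/10 s, in which the tool goes at most 50 mm and 8.59 degrees, less where a joint would pass 70% of its speed; a pose out of reach is approached as far as the arm can. A call is refused whole if a number of a shift passes 5 or a number of a turn 8.59, either way. A call with a gripper value outside its range is refused whole. The fingers move at their own pace and stop on an object; FORCE is the grip in N (left out, the last holds). Time passes only in rows, so rows that do not move let the fingers close. It gives the time, the measured TCP pose, the force and the opening at its end, in the units of the state.
- sense(): the state, without advancing time (a new reading comes with each control period).
- snapshot(name): name is "scene" or "top"; returns a dict with "frame" (420x560x3 uint8, red, green, blue), "z_map" (420x560 float32, mm along the optical axis (not along the pixel's ray), 0 where there is no reading), "fx", "fy", "cx", "cy" (pixels), "distortion" ([k1, k2, p1, p2, k3] as OpenCV has them; the pictures are not rectified), "origin" and "attitude" of the camera in the world. Camera axes: x right, y down, z forward; pixel columns grow to the right and rows downward; lengths in mm; the calibration is good to about 2 mm. A picture is of the moment at which its call begins.
- finish_job(): hands the job in, once; it reports no verdict.
Trained networks look in a picture, given as the dict that the camera call returned (one of the last four; its "shot" number tells which), for a name from the list of things; names that differ only in an ending like _2 or _b are one class to them, and where a whole thing is asked for, a point or a joint stands for the part that bears it (a point fixed in the world has none). Each returns a list of dicts, best first, with "confidence" (0 to 1); they miss things now and then, are a little off and sometimes report something else, mostly with a low value. They report only what shows in the picture. A call takes as long as a camera call. They do not tell look-alikes from the thing itself.
- spot_in(picture, thing): "position" ([column, row] in pixels, amid what is visible of it).
- cut_out(picture, thing): "mask" (420x560 bool, what is visible of it) and "position" ([column, row] in pixels, amid what is visible of it).
- mark_of(picture, thing): "position" ([column, row] in pixels: a listed point, or the origin of a listed thing).
The state is a dict: "time_s": time; "joint_pos": joint angles; "qvel": joint speeds; "joint_torque": joint torques, N m; "tcp_pos": TCP position; "eef_rot": TCP orientation; "force": force on the tool from outside, world axes, zero at the start; "ft_torque": the same for the moment, N m; "opening": finger opening in mm.
Only numpy, scipy, OpenCV 4.12 (cv2) and the standard library are available. Lean on these libraries where they do the work, as an engineer would, in place of code of your own. Each camera call takes 0.05 s, during which the arm holds its last target.

TASK

Make up the two vaccine kits from the stock row on the counter: in the long basket stand the wide powder vial in the small end compartment and the slim diluent vial in the small middle compartment, and lay the long flat syringe carton in its large compartment; in the short basket stand the tall carton in the smaller compartment and put the needle box flat in the larger one. Everything must end up on the basket floor, the right way up. Set the glass vials down rather than dropping them, and leave the dropper bottle, the sharps container and the temperature logger where they are.

Things in the scene. Friction and masses are not known exactly. Their poses are not given: they have to be found in the camera images.
- wide_vial: Wide glass vial holding a white powder cake, with a paper label band, aluminium crimp and grey cap; standing. Round body 36 mm in diameter up to 34 mm height, then a sloping shoulder and a cap 20 mm in diameter from 44.5 mm to the top at 54 mm. About 60 g. Origin: centre of its underside, z up its axis. In the stock row between robot and baskets.
- slim_vial: Slim glass vial of clear diluent, with a paper label band, aluminium crimp and grey cap; standing. Round body 24 mm in diameter up to 42 mm height, then a shoulder and a cap 20 mm in diameter from 52.5 mm to the top at 62 mm. About 35 g. Origin: centre of its underside, z up its axis. In the stock row between robot and baskets.
- syringe_carton: Long flat white carton, closed, lying flat: 130 mm long (body x), 45 mm wide (y), 36 mm high (z), about 110 g. Origin: centre of its underside. In the stock row between robot and baskets.
- tall_carton: Tall white carton, closed, standing on end: 45 mm (x) by 45 mm (y) by 90 mm high (z), about 100 g. Origin: centre of its underside. In the stock row between robot and baskets.
- needle_box: Squat white box of needles, closed, lying flat: 85 mm long (body x), 60 mm wide (y), 45 mm high (z), about 150 g. Origin: centre of its underside. In the stock row between robot and baskets.
- long_basket: Long teal perforated basket, three compartments, 304 x 116 mm, fixed; walls 3 mm thick, 40 mm high; floor 3 mm; dividers 3 mm, 36 mm high. Origin: centre of underside, x along the length. Inside y -55 to 55 mm. Along x: small end compartment -149 to -83 mm (wide vial), small middle one -80 to -14 (slim vial), large one -11 to 149 (syringe carton).
- short_basket: Short teal perforated basket, two compartments, 199 x 116 mm, fixed; walls 3 mm thick, 40 mm high; floor 3 mm; dividers 3 mm, 36 mm high. Origin: centre of underside, x along the length. Inside y -55 to 55 mm. Along x: smaller compartment -96.5 to -21.5 mm (tall carton), larger one -18.5 to 96.5 (needle box).
- dropper_bottle: Bystander in the stock row: opaque white plastic dropper bottle with a pointed cap, 30 mm in diameter, 70 mm high. Not part of either kit: leave it. Origin: centre of its underside, z up.
- sharps_container: Bystander to the left (+y): round yellow sharps container with a red lid, 110 mm across and 119 mm high. Leave it. Origin: centre of its underside, z up.
- temperature_logger: Bystander to the right (-y): white temperature logger lying flat, 70 (x) by 100 (y) by 26 mm high, with a small grey display. Leave it. Origin: centre of its underside, z up.
Not all that is in view belongs to the job. What is shaped like the needle_box but brown or purple is not meant. Leave any blue look-alike of the syringe_carton alone.

How it is judged (in metres and radians):
At the end, for the whole second after the job is handed in: Wide vial, slim vial and syringe carton are in the end, middle and large compartments of the long basket; tall carton and needle box in the smaller and larger ones of the short basket. Each within 7 mm of the basket floor, right way up within 0.12 rad, released and at rest (x of wide_vial in the frame of long_basket between -0.133 and -0.099 m and y of wide_vial in the frame of long_basket between -0.04 and 0.04 m and z of each of wide_vial, slim_vial, syringe_carton in the frame of long_basket below 0.01 m and angle between each of wide_vial, slim_vial, syringe_carton, tall_carton, needle_box's own z axis and vertical below 0.12 rad and linear speed of each of wide_vial, slim_vial, syringe_carton, tall_carton, needle_box below 0.02 m/s and angular speed of each of wide_vial, slim_vial, syringe_carton, tall_carton, needle_box below 0.2 rad/s and contact force between the fingers and wide_vial below 0.05 N and x of slim_vial in the frame of long_basket between -0.07 and -0.024 m and y of slim_vial in the frame of long_basket between -0.046 and 0.046 m and contact force between the fingers and slim_vial below 0.05 N and x of syringe_carton in the frame of long_basket between 0.024 and 0.114 m and y of syringe_carton in the frame of long_basket between -0.04 and 0.04 m and contact force between the fingers and syringe_carton below 0.05 N and x of tall_carton in the frame of short_basket between -0.077 and -0.041 m and y of tall_carton in the frame of short_basket between -0.036 and 0.036 m and z of each of tall_carton, needle_box in the frame of short_basket below 0.01 m and contact force between the fingers and tall_carton below 0.05 N and x of needle_box in the frame of short_basket between 0.009 and 0.069 m and y of needle_box in the frame of short_basket between -0.03 and 0.03 m and contact force between the fingers and needle_box below 0.05 N); the robot touches nothing.
It fails at once if the dropper bottle is shifted by more than 20 mm or tipped over (distance of dropper_bottle from where it was at the start of the episode above 0.02 m or angle between dropper_bottle's own z axis and vertical above 0.4 rad).
It fails at once if the sharps container is shifted by more than 20 mm or tipped over (distance of sharps_container from where it was at the start of the episode above 0.02 m or angle between sharps_container's own z axis and vertical above 0.4 rad).
It fails at once if the temperature logger is shifted by more than 20 mm or tipped over (distance of temperature_logger from where it was at the start of the episode above 0.02 m or angle between temperature_logger's own z axis and vertical above 0.4 rad).
It fails at once if the wide vial is dropped (falls faster than 0.5 m/s, held by nothing) (linear speed of wide_vial above 0.5 m/s and contact force between the fingers and wide_vial below 0.02 N).
It fails at once if the slim vial is dropped (falls faster than 0.5 m/s, held by nothing) (linear speed of slim_vial above 0.5 m/s and contact force between the fingers and slim_vial below 0.02 N).
It also fails if it takes over 122 s, if anything falls off the work surface, if the arm or the gripper's body presses on something with over 40 N, if the wrist force passes 120 N, or if a joint passes its speed limit or range.

## Working session

There is one attempt and no reset: what is moved stays moved. The work goes in short steps, Python scripts to look and compute and a shell command to move; the robot and the scene stay as the last step left them, time stands still between calls to the robot, and variables do not carry over. Pictures are saved under pics/ and viewed, and the job is handed in when it is done.

```bash
ls; mkdir -p pics; cat > h.py <<'E'
import numpy as np, cv2
from scipy.spatial.transform import Rotation as R
from workcell import sense, snapshot, finish_job, spot_in, cut_out, mark_of
def save(n,img,s=1):
    img=img[:,:,::-1]
    if s!=1: img=cv2.resize(img,None,fx=s,fy=s,interpolation=cv2.INTER_CUBIC)
    cv2.imwrite('pics/'+n+'.png',img)
def att(p):
    a=np.array(p['attitude'],float)
    return R.from_quat(a).as_matrix() if a.size==4 else a.reshape(3,3)
def K(p): return np.array([[p['fx'],0,p['cx']],[0,p['fy'],p['cy']],[0,0,1]])
def rays(p,uv):
    u=cv2.undistortPoints(np.array(uv,float).reshape(-1,1,2),K(p),np.array(p['distortion'],float)).reshape(-1,2)
    return np.c_[u,np.ones(len(u))]
def cloud(p):
    h,w=p['z_map'].shape
    vv,uu=np.mgrid[:h,:w]
    r=rays(p,np.c_[uu.ravel(),vv.ravel()])
    c=(r*p['z_map'].ravel()[:,None])@att(p).T+np.array(p['origin'])
    c[p['z_map'].ravel()<=0]=np.nan
    return c.reshape(h,w,3)
def onplane(p,uv,z):
    r=rays(p,uv)@att(p).T; o=np.array(p['origin'])
    return o+r*((z-o[2])/r[:,2])[:,None]
def proj(p,X):
    Rm=att(p); rv,_=cv2.Rodrigues(Rm.T)
    return cv2.projectPoints(np.array(X,float).reshape(-1,1,3),rv,-Rm.T@np.array(p['origin'],float),K(p),np.array(p['distortion'],float))[0].reshape(-1,2)
E
python3 - <<'E'
from h import *
s=sense(); print({k:np.round(v,3) for k,v in s.items()})
for n in ('scene','top'):
    p=snapshot(n); save(n+'0',p['frame'],1.4); print(n,p['origin'],p['attitude'],p['fx'],p['cx'],p['cy'],p['distortion'],p['shot'])
    np.save(n+'0.npy',p,allow_pickle=True)
E
```

```text
pics
{'time_s': np.float64(0.0), 'joint_pos': array([-1.173,  0.312,  0.014,  1.513, -0.004,  1.319, -0.027]), 'qvel': array([-0.001, -0.   , -0.   , -0.001,  0.001, -0.001,  0.   ]), 'joint_torque': array([ 0.0000e+00, -3.7992e+01,  1.4600e-01, -2.3059e+01,  1.2000e-02,
        1.4000e-02, -0.0000e+00]), 'tcp_pos': array([233.82 , 497.02 , 230.224]), 'eef_rot': array([ 0.597,  0.378, -0.38 , -0.597]), 'force': array([0.532, 0.535, 0.403]), 'ft_torque': array([0.016, 0.047, 0.004]), 'opening': np.float64(85.411)}
scene [ 920.94589921 -481.29257504  925.37800187] [ 0.89811424  0.32584348 -0.09752653 -0.27875691] 430.4798637571006 276.3622835265562 210.30917535022198 [-0.06035616  0.          0.          0.          0.        ] 1
top [ 281.95496755   18.29742654 1457.71568391] [-0.69435312  0.7147475  -0.06264236  0.05554899] 530.6209852036739 281.3066750480374 209.1812868181168 [0.03337488 0.         0.         0.         0.        ] 2
```

View pics/scene0.png

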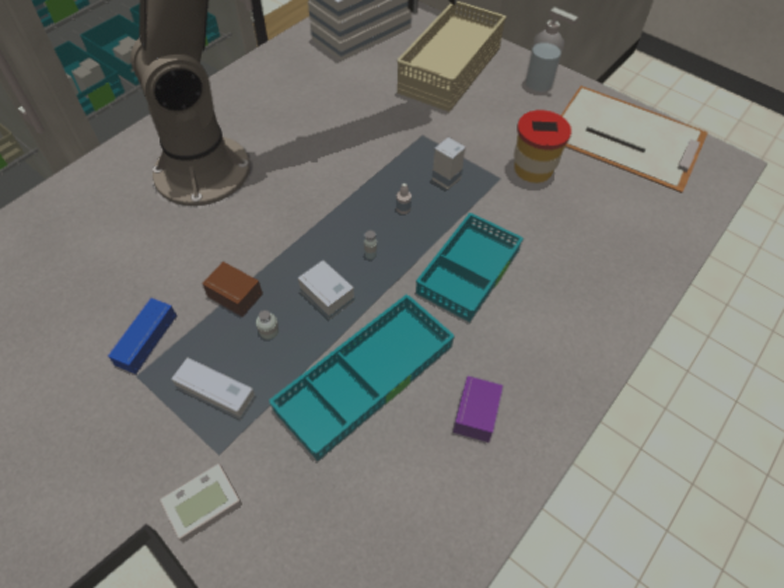

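View pics/top0.png

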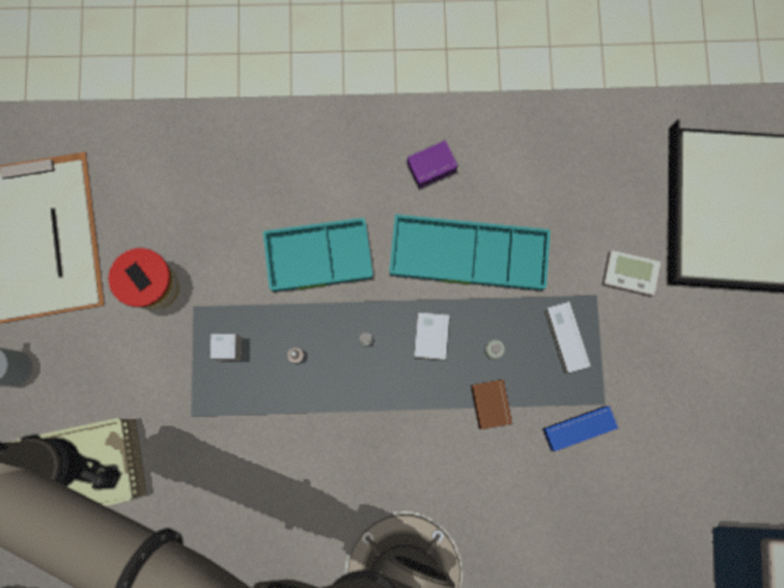

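```bash
python3 - <<'E'
from h import *
print(R.from_quat(sense()['eef_rot']).as_matrix().round(3))
names="wide_vial slim_vial syringe_carton tall_carton needle_box long_basket short_basket dropper_bottle sharps_container temperature_logger".split()
for n in ('scene','top'):
    p=snapshot(n); np.save(n+'0.npy',p,allow_pickle=True); C=cloud(p)
    for t in names:
        for r in cut_out(p,t)[:3]:
            m=r['mask']; c=C[m]; c=c[~np.isnan(c[:,0])]
            if not len(c): continue
            zt=np.percentile(c[:,2],95); top=c[c[:,2]>zt-6]
            rect=cv2.minAreaRect(top[:,:2].astype(np.float32))
            print(n,t,round(r['confidence'],2),np.round(r['position']),'ztop',zt.round(1),'rect',np.round(rect[0],1),np.round(rect[1],1),round(rect[2],1),len(c))
E
```

```text
[[ 0.426 -0.001 -0.905]
 [ 0.905 -0.002  0.426]
 [-0.002 -1.    -0.   ]]
scene wide_vial 0.64 [192. 232.] ztop 54.1 rect [ 410.7 -188.7] [18.  18.6] 89.2 255
scene slim_vial 0.54 [266. 173.] ztop 63.0 rect [436.5  59.2] [15.7 18.3] 40.8 204
scene syringe_carton 0.82 [102. 242.] ztop 38.1 rect [ 255.7 -342.2] [ 50.3 129.9] 16.1 1314
scene syringe_carton 0.77 [151. 280.] ztop 39.0 rect [ 429.  -329.4] [132.2  45.3] 14.2 1282
scene tall_carton 0.65 [320. 117.] ztop 91.4 rect [427.7 320.8] [46.1 43.3] 89.3 607
scene needle_box 0.97 [235. 209.] ztop 47.0 rect [438.1 -66.6] [59.7 87.1] 82.8 953
scene needle_box 0.82 [343. 291.] ztop 47.2 rect [785.7 -80.7] [60.2 84.3] 22.8 1169
scene needle_box 0.73 [165. 205.] ztop 46.9 rect [ 305.5 -176.3] [87.8 61.2] 8.2 1041
scene long_basket 0.7 [261. 267.] ztop 40.3 rect [ 602.5 -147.3] [307.5 122.2] 82.6 6820
scene short_basket 0.68 [334. 192.] ztop 39.9 rect [606.7 150.1] [119.8 205.2] 6.0 3213
scene short_basket 0.64 [262. 268.] ztop 40.4 rect [ 602.5 -146.9] [308.2 122.3] 82.6 6859
scene dropper_bottle 0.71 [287. 146.] ztop 66.1 rect [410.2 193.8
[... 730 characters left out ...]
 14.4 936
top syringe_carton 0.48 [262. 240.] ztop 66.1 rect [433.1  57.5] [15.5 16.8] 43.8 83
top tall_carton 0.92 [160. 250.] ztop 95.1 rect [422.8 317.5] [44.8 41.9] 88.3 471
top needle_box 0.8 [308. 241.] ztop 51.0 rect [435.5 -69.2] [59.1 84. ] 84.0 681
top needle_box 0.68 [310. 120.] ztop 50.5 rect [781.7 -82.9] [60.5 84.6] 23.2 782
top long_basket 0.78 [334. 180.] ztop 42.3 rect [ 600.1 -150.1] [306.5 121. ] 82.7 5094
top short_basket 0.86 [228. 181.] ztop 42.4 rect [603.  147.4] [120.4 201.7] 6.1 3267
top sharps_container 0.84 [100. 198.] ztop 124.5 rect [549.9 465.3] [106.5 104.7] 89.4 1635
top temperature_logger 0.82 [449. 194.] ztop 32.0 rect [ 550.8 -467.4] [101.6  69.5] 74.2 993
```

```bash
python3 - <<'E'
from h import *
s=np.load('scene0.npy',allow_pickle=True).item(); t=np.load('top0.npy',allow_pickle=True).item()
save('crop1',s['frame'][80:320,60:380],2.4)
for n,p in(('scene',s),('top',t)):
    C=cloud(p)
    for x,y in((500,0),(500,-200),(500,200),(700,0),(560,350)):
        u,v=proj(p,[x,y,0])[0].round().astype(int); 
        if 0<=v<420 and 0<=u<560: print(n,x,y,C[v,u].round(1))
    # basket floors
    for x,y in((609,-92),(585,-262),(596,187),(610,91)):
        u,v=proj(p,[x,y,3])[0].round().astype(int); print(' floor',C[v,u].round(1))
E
```

```text
scene 500 0 [ 4.999e+02 -1.000e-01  8.000e-01]
scene 500 -200 [ 498.8 -200.1    0.5]
scene 500 200 [498.5 201.8  -0.7]
scene 700 0 [ 6.993e+02 -3.000e-01  1.300e+00]
scene 560 350 [ 5.603e+02  3.489e+02 -1.000e-01]
 floor [ 6.085e+02 -9.020e+01  6.000e-01]
 floor [ 586.5 -263.2    5.2]
 floor [595.5 185.2   4. ]
 floor [610.6  91.2   2.6]
top 500 0 [500.4  -1.2  -1.1]
top 500 -200 [ 5.003e+02 -1.986e+02  2.000e-01]
top 500 200 [501.  201.7  -3.6]
top 700 0 [ 7.015e+02  1.400e+00 -3.000e-01]
top 560 350 [5.609e+02 3.506e+02 5.000e-01]
 floor [609.5 -91.9  -3.8]
 floor [ 585.3 -261.     6.2]
 floor [594.2 185.5   9.8]
 floor [ 6.11e+02  9.11e+01 -4.00e-01]
```

View pics/crop1.png

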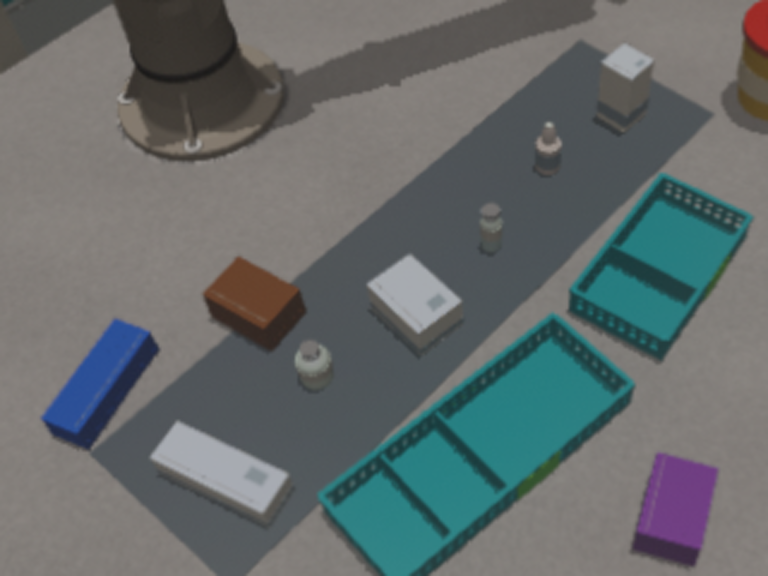

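Candidates (scene pixels): needle box – white (235,209); brown (165,205) and purple (343,291) rejected. Syringe carton – white (151,280); blue (102,242) rejected. Slim vial (266,173) and wide vial (192,232), with the dropper bottle (287,146) between slim vial and tall carton (320,117). The crop confirms the choices.

```bash
cat > go.py <<'E'
import sys
from h import *
# go.py x y z psi : remaining motion in tool axes
def main():
    x,y,z,psi=map(float,sys.argv[1:5]); s=sense()
    Rc=R.from_quat(s['eef_rot']); M=Rc.as_matrix()
    a=np.radians(psi); X=np.array([np.cos(a),np.sin(a),0]); Y=np.array([0,0,-1.]); Z=np.cross(X,Y)
    Rt=R.from_matrix(np.c_[X,Y,Z])
    rv=np.degrees((Rc.inv()*Rt).as_rotvec())
    d=np.array([x,y,z])-s['tcp_pos']
    print('t',round(float(s['time_s']),2),'tcp',s['tcp_pos'].round(1),'psi',round(np.degrees(np.arctan2(M[1,0],M[0,0])),1),'open',round(float(s['opening']),1),'F',s['force'].round(1))
    print('turn deg',rv.round(1),'| shift cm now-axes',(M.T@d/10).round(2),'| after-turn axes',(Rt.as_matrix().T@d/10).round(2))
main()
E
python3 go.py 425.2 319.2 170 -1; python3 - <<'E'
from h import *
print((sense()['joint_pos']).round(3))
E
```

```text
t 1.2 tcp [234.1 497.7 231.3] psi 64.8 open 85.5 F [-0.  -0.3  0.3]
turn deg [ 0.  65.8  0. ] | shift cm now-axes [ -8.02   6.13 -24.89] | after-turn axes [ 19.42   6.13 -17.51]
[-1.173  0.311  0.014  1.512 -0.004  1.319 -0.027]
```

```bash
python3 -m pendant '[[[8.5,0,0,0,0,8.2,0],[8.5,0,0,0,0,8.2,0],[8.5,0,0,0,0,8.2,0],[8.5,0,0,0,0,8.2,0],[8.5,0,0,0,0,8.2,0],[8.5,0,0,0,0,8.2,0],[8.5,0,0,0,0,8.2,0],[8.5,0,0,0,0,8.2,0]]]' 40; python3 go.py 425.2 319.2 170 -1
python3 -m pendant '[[[8.5,2.8,0.5,-2.5,0,0,0],[8.5,2.8,0.5,-2.5,0,0,0],[8.5,2.8,0.5,-2.5,0,0,0],[8.5,2.8,0.5,-2.5,0,0,0],[8.5,2.8,0.5,-2.5,0,0,0],[8.5,2.8,0.5,-2.5,0,0,0],[8.5,2.8,0.5,-2.5,0,0,0]]]'; python3 go.py 425.2 319.2 150 -1
```

```text
time_s: 2.0
tcp_pos: [234.1, 497.7, 231.3]
eef_rot: [-0.707, 0.021, -0.021, 0.707]
force: [0.9, -0.4, -0.5]
opening: 84.8
t 2.0 tcp [234.1 497.7 231.3] psi -3.4 open 84.8 F [ 0.9 -0.4 -0.5]
turn deg [-0.  -2.4 -0. ] | shift cm now-axes [ 20.15   6.12 -16.67] | after-turn axes [ 19.42   6.13 -17.52]
time_s: 2.7
tcp_pos: [419.3, 314.6, 194.9]
eef_rot: [-0.704, 0.016, -0.015, 0.71]
force: [0.6, 0.0, 0.3]
opening: 84.9
t 2.7 tcp [419.3 314.6 194.9] psi -2.5 open 84.9 F [0.6 0.  0.3]
turn deg [-0.5 -1.5 -0.1] | shift cm now-axes [0.58 4.5  0.45] | after-turn axes [0.58 4.49 0.47]
```

```bash
python3 -m pendant '[[[8.5,0.6,2,0.5,0,-1,0],[8.5,0,2.5,0,-0.5,0,0]]]'; python3 go.py 425.2 319.2 45 -1; python3 - <<'E'
from h import *
p=snapshot('scene'); save('s1',p['frame'][60:220,220:420],3)
E
```

```text
time_s: 2.9
tcp_pos: [434.5, 313.6, 152.7]
eef_rot: [-0.706, 0.011, -0.017, 0.707]
force: [-0.6, -0.4, -0.5]
opening: 85.0
t 2.9 tcp [434.5 313.6 152.7] psi -2.3 open 85.0 F [-0.6 -0.4 -0.5]
turn deg [-0.1 -1.3  0.5] | shift cm now-axes [-1.04 10.76  0.51] | after-turn axes [-0.94 10.77  0.55]
```

View pics/s1.png

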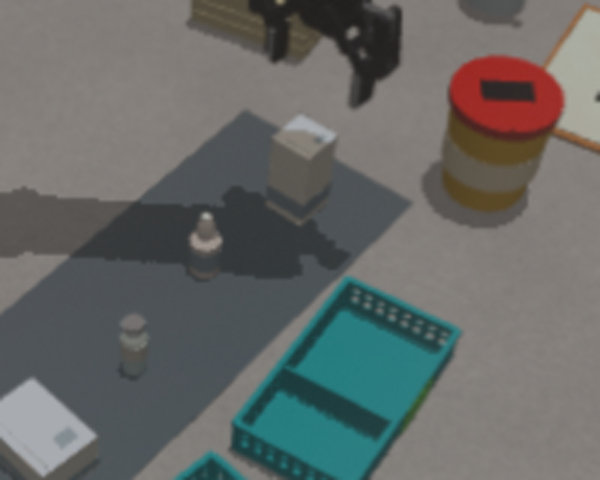

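The gripper (crop 340,50) hangs above the tall carton (300,165), clear of the sharps container.

```bash
python3 -m pendant '[[[8.5,0,0,0,0,0,0],[8.5,0,0,0,0,0,0]]]'>/dev/null; python3 go.py 425.2 319.2 45 -1
```

```text
t 3.15 tcp [431.1 310.4 147.4] psi -2.3 open 84.8 F [-0.4 -0.2 -0.4]
turn deg [ 0.5 -1.3  0. ] | shift cm now-axes [-0.63 10.24  0.94] | after-turn axes [-0.61 10.24  0.87]
```

```bash
python3 -m pendant '[[[8.5,-0.6,0,0.9,0.5,-1.3,0],[8.5,0,0,0,0,0,0]]]'>/dev/null; python3 go.py 425.2 319.2 45 -1
```

```text
t 3.35 tcp [425.1 322.2 149.3] psi -0.8 open 85.0 F [-0.6 -0.3  0.1]
turn deg [-0.3  0.2  0.1] | shift cm now-axes [-1.000e-02  1.043e+01 -3.500e-01] | after-turn axes [ 1.000e-02  1.043e+01 -3.000e-01]
```

```bash
python3 -m pendant '[[[8.5,0,2.5,-0.2,0,0,0],[8.5,0,2.5,0,0,0,0],[8.5,0,2.5,0,0,0,0],[8.5,0,2,0,0,0,0],[8.5,0,0,0,0,0,0]]]'; python3 go.py 425.2 319.2 45 -1
```

```text
time_s: 3.85
tcp_pos: [427.2, 328.3, 58.0]
eef_rot: [-0.701, -0.002, -0.006, 0.713]
force: [0.4, -0.2, -0.9]
opening: 85.0
t 3.85 tcp [427.2 328.3  58. ] psi -0.3 open 85.0 F [ 0.4 -0.2 -0.9]
turn deg [-0.9  0.7  0.7] | shift cm now-axes [-0.21  1.28 -0.93] | after-turn axes [-0.18  1.3  -0.91]
```

```bash
python3 -m pendant '[[[8.5,-0.2,1.2,-0.8,-0.9,0.6,0.6],[8.5,0,0,0,0,0,0],[8.5,0,0,0,0,0,0]]]'>/dev/null; python3 go.py 425.2 319.2 45 -1
```

```text
t 4.15 tcp [426.6 322.1  48.1] psi -0.8 open 85.1 F [ 0.8  0.6 -0.2]
turn deg [-0.2  0.2  0.2] | shift cm now-axes [-0.14  0.31 -0.3 ] | after-turn axes [-0.14  0.31 -0.3 ]
```

Good enough; grip.

```bash
python3 -m pendant '[[[8.5,-0.1,0.2,-0.2,0,0,0],[4,0,0,0,0,0,0],[4,0,0,0,0,0,0],[4,0,0,0,0,0,0],[4,0,0,0,0,0,0],[4,0,0,0,0,0,0],[4,0,0,0,0,0,0]]]' 40; python3 -m pendant '[[[4,0,-1.5,0,0,0,0],[4,0,-2.5,0,0,0,0],[4,0,-2.5,0,0,0,0],[4,0,-2,0,0,0,0],[4,0,0,0,0,0,0],[4,0,0,0,0,0,0]]]'; python3 go.py 610.9 90.3 130 6; python3 - <<'E'
from h import *
p=snapshot('scene'); save('s2',p['frame'][60:220,220:420],3)
E
```

```text
time_s: 4.85
tcp_pos: [426.8, 321.1, 48.5]
eef_rot: [-0.705, 0.003, -0.008, 0.709]
force: [0.4, -0.1, 0.4]
opening: 45.0
time_s: 5.45
tcp_pos: [424.3, 318.9, 133.2]
eef_rot: [-0.706, 0.004, -0.006, 0.708]
force: [0.4, -0.2, -0.7]
opening: 44.8
t 5.45 tcp [424.3 318.9 133.2] psi -0.8 open 44.8 F [ 0.4 -0.2 -0.7]
turn deg [-0.1 -6.8  0.1] | shift cm now-axes [ 18.99   0.32 -22.59] | after-turn axes [ 16.17   0.32 -24.69]
```

View pics/s2.png

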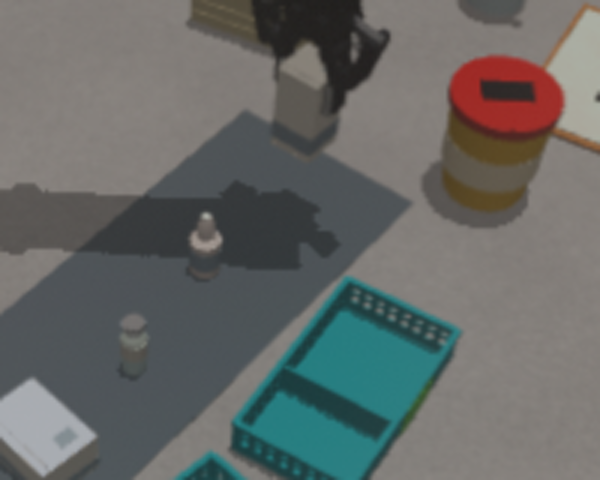

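```bash
python3 -m pendant '[[[4,0.8,0,-1,0,-6.8,0],[4,1.5,0,-2.4,0,0,0],[4,1.6,0,-2.5,0,0,0],[4,1.6,0,-2.5,0,0,0],[4,1.6,0,-2.5,0,0,0],[4,1.6,0,-2.5,0,0,0],[4,1.6,0,-2.5,0,0,0],[4,1.6,0,-2.5,0,0,0],[4,1.6,0,-2.5,0,0,0],[4,1,0,-1.5,0,0,0],[4,0,0,0,0,0,0],[4,0,0,0,0,0,0]]]' >/dev/null; python3 go.py 611.1 90.1 130 6
```

```text
t 6.7 tcp [585.4 102.3 110. ] psi 6.6 open 44.7 F [-0.6  0.4 -0.9]
turn deg [ 0.5  0.6 -1.8] | shift cm now-axes [ 2.35 -2.07 -1.52] | after-turn axes [ 2.43 -2.   -1.48]
```

```bash
python3 -m pendant '[[[4,1.2,-0.5,-0.8,0.5,0.6,-1.8],[4,1.1,-0.5,-0.7,0,0,0],[4,0,0,0,0,0,0],[4,0,0,0,0,0,0]]]' >/dev/null; python3 go.py 611.1 90.1 52 6
```

```text
t 7.1 tcp [608.3  94.6 118.4] psi 6.3 open 44.6 F [ 0.4  1.3 -1.1]
turn deg [-0.3  0.3 -0.1] | shift cm now-axes [ 0.24  6.64 -0.51] | after-turn axes [ 0.23  6.64 -0.47]
```

```bash
python3 -m pendant '[[[4,0.2,1,-0.5,-0.3,0.3,0],[4,0,1.5,0,0,0,0],[4,0,1.5,0,0,0,0],[4,0,1.3,0,0,0,0],[4,0,0.5,0,0,0,0],[4,0,0,0,0,0,0],[4,0,0,0,0,0,0]]]' >/dev/null; python3 go.py 611.1 90.1 52 6
```

```text
t 7.8 tcp [608.2  92.8  55.6] psi 6.2 open 44.5 F [ 0.3 -0.  -2.2]
turn deg [-0.1  0.2 -0.2] | shift cm now-axes [ 0.26  0.36 -0.3 ] | after-turn axes [ 0.26  0.36 -0.3 ]
```

```bash
python3 -m pendant '[[[4,0.1,0.2,-0.2,0,0,0],[4,0,0.2,0,0,0,0],[4,0,0.1,0,0,0,0],[4,0,0,0,0,0,0]]]' ; python3 go.py 611.1 90.1 52 6
```

```text
time_s: 8.2
tcp_pos: [611.2, 90.8, 52.2]
eef_rot: [-0.706, -0.039, 0.038, 0.706]
force: [-0.1, 0.1, -1.4]
opening: 44.5
t 8.2 tcp [611.2  90.8  52.2] psi 6.2 open 44.5 F [-0.1  0.1 -1.4]
turn deg [-0.1  0.2  0.1] | shift cm now-axes [-0.02  0.02 -0.07] | after-turn axes [-0.02  0.02 -0.07]
```

```bash
python3 -m pendant '[[[4,0,0.15,0,0,0,0],[4,0,0,0,0,0,0],[7,0,0,0,0,0,0],[7,0,0,0,0,0,0],[7,0,0,0,0,0,0],[7,0,-1.5,0,0,0,0],[7,0,-2.5,0,0,0,0],[7,0,-3,0,0,0,0],[7,0,-2.5,0,0,0,0],[7,0,0,0,0,0,0]]]' ; python3 go.py 436.8 -67.9 150 82.8
python3 - <<'E'
from h import *
p=snapshot('scene'); save('s3',p['frame'][60:260,200:420],2.7)
E
```

```text
time_s: 9.2
tcp_pos: [612.2, 90.5, 153.8]
eef_rot: [-0.706, -0.04, 0.037, 0.706]
force: [0.8, -0.2, 0.1]
opening: 70.2
t 9.2 tcp [612.2  90.5 153.8] psi 6.2 open 70.2 F [ 0.8 -0.2  0.1]
turn deg [  0.1 -76.6   0.3] | shift cm now-axes [-19.15   0.28 -13.85] | after-turn axes [-17.91   0.38  15.42]
```

View pics/s3.png

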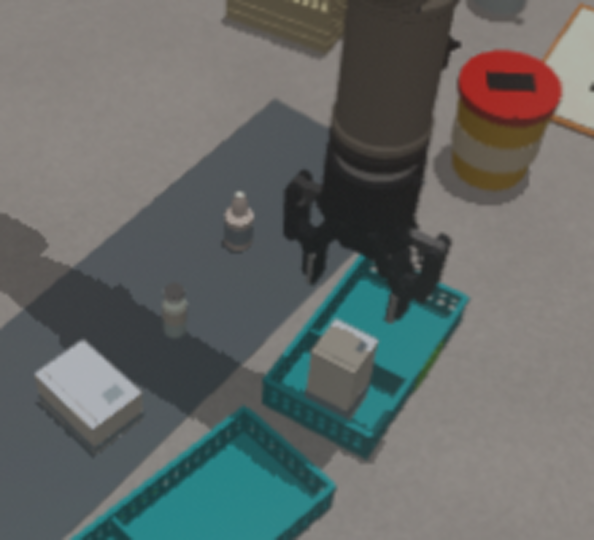

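The tall carton (crop 342,365) stands in the smaller compartment. On to the needle box.

```bash
python3 -m pendant '[[[8,0,-0.5,0,0,-8.5,0],[8,0,0,0,0,-8.5,0],[8,0,0,0,0,-8.5,0],[8,0,0,0,0,-8.5,0],[8,0,0,0,0,-8.5,0],[8,0,0,0,0,-8.5,0],[8,0,0,0,0,-8.5,0],[8,0,0,0,0,-8.5,0],[8,0,0,0,0,-6,0],[8,0,0,0,0,0,0]]]' >/dev/null; python3 go.py 436.8 -67.9 150 82.8
python3 -m pendant '[[[8.5,-2.2,0,1.9,0,0,0],[8.5,-2.5,0,2.2,0,0,0],[8.5,-2.5,0,2.2,0,0,0],[8.5,-2.5,0,2.2,0,0,0],[8.5,-2.5,0,2.2,0,0,0],[8.5,-2.5,0,2.2,0,0,0],[8.5,-2,0,1.5,0,0,0],[8.5,0,0,0,0,0,0],[8.5,0,0,0,0,0,0]]]' >/dev/null; python3 go.py 436.8 -67.9 100 82.8
```

```text
t 10.25 tcp [602.5  89.5 146.4] psi 81.5 open 80.0 F [-0.3  0.7 -0.5]
turn deg [-1.1 -1.3 -0.3] | shift cm now-axes [-1.802e+01  1.000e-02  1.406e+01] | after-turn axes [-17.69  -0.36  14.47]
t 11.15 tcp [422.7 -56.9 143.5] psi 80.2 open 84.8 F [ 0.1  0.  -0.3]
turn deg [-1.8 -2.6 -0.3] | shift cm now-axes [-0.82  4.3  -1.71] | after-turn axes [-0.91  4.35 -1.54]
```

```bash
python3 -m pendant '[[[8.5,-0.8,1,-1.6,-1.8,-2.6,0],[8.5,0,1.5,0,0,0,0],[8.5,0,1.5,0,0,0,0],[8.5,0,0,0,0,0,0],[8.5,0,0,0,0,0,0]]]' >/dev/null; python3 go.py 436.8 -67.9 14 82.8
```

```text
t 11.65 tcp [441.5 -63.7 101.8] psi 83.0 open 84.9 F [ 0.7 -0.   0.3]
turn deg [ 0.2  0.2 -0.2] | shift cm now-axes [-0.45  8.78  0.45] | after-turn axes [-0.48  8.78  0.42]
```

```bash
python3 -m pendant '[[[8.5,-0.4,0.5,0.4,0,0,0],[8.5,0,1.5,0,0,0,0],[8.5,0,1.5,0,0,0,0],[8.5,0,1,0,0,0,0],[8.5,0,0,0,0,0,0],[8.5,0,0,0,0,0,0]]]' >/dev/null; python3 go.py 436.8 -67.9 14 82.8
```

```text
t 12.25 tcp [440.2 -67.1  57.9] psi 83.1 open 85.3 F [ 0.5 -0.4 -0.1]
turn deg [ 0.6  0.3 -0.1] | shift cm now-axes [-0.11  4.38  0.37] | after-turn axes [-0.12  4.39  0.32]
```

```bash
python3 -m pendant '[[[8.5,-0.1,0.7,0.3,0.6,0,0],[8.5,0,1.5,0,0,0,0],[8.5,0,1.3,0,0,0,0],[8.5,0,0.5,0,0,0,0],[8.5,0,0,0,0,0,0]]]' >/dev/null; python3 go.py 436.8 -67.9 14 82.8
```

```text
t 12.75 tcp [439.5 -68.4  18.5] psi 83.1 open 84.9 F [ 0.6  0.6 -0. ]
turn deg [ 0.3  0.3 -0.1] | shift cm now-axes [0.02 0.44 0.28] | after-turn axes [0.02 0.45 0.28]
```

```bash
python3 -m pendant '[[[8.5,0,0.4,0.2,0.3,0.3,0],[8.5,0,0,0,0,0,0],[5,0,0,0,0,0,0],[5,0,0,0,0,0,0],[5,0,0,0,0,0,0],[5,0,0,0,0,0,0],[5,0,0,0,0,0,0]]]' 50; python3 go.py 436.8 -67.9 14 82.8;  python3 -m pendant '[[[5,0,-1.5,0,0,0,0],[5,0,-2.5,0,0,0,0],[5,0,-2.5,0,0,0,0],[5,0,-2.5,0,0,0,0],[5,0,-2,0,0,0,0],[5,0,0,0,0,0,0],[5,0,0,0,0,0,0]]]'; python3 go.py 600.8 187.6 130 96; python3 - <<'E'
from h import *
p=snapshot('scene'); save('s4',p['frame'][60:260,160:380],2.7)
E
```

```text
time_s: 13.45
tcp_pos: [439.0, -68.3, 16.1]
eef_rot: [0.532, 0.467, -0.467, -0.53]
force: [0.5, 0.4, -1.2]
opening: 59.2
t 13.45 tcp [439.  -68.3  16.1] psi 82.7 open 59.2 F [ 0.5  0.4 -1.2]
turn deg [ 0.1 -0.1 -0.1] | shift cm now-axes [0.01 0.21 0.22] | after-turn axes [0.01 0.21 0.22]
time_s: 14.15
tcp_pos: [435.6, -67.7, 127.4]
eef_rot: [-0.53, -0.466, 0.469, 0.531]
force: [-0.7, -0.7, -1.7]
opening: 59.0
t 14.15 tcp [435.6 -67.7 127.4] psi 82.7 open 59.0 F [-0.7 -0.7 -1.7]
turn deg [ -0.3 -13.3  -0.1] | shift cm now-axes [ 27.42  -0.38 -13.16] | after-turn axes [ 23.66  -0.26 -19.1 ]
```

View pics/s4.png

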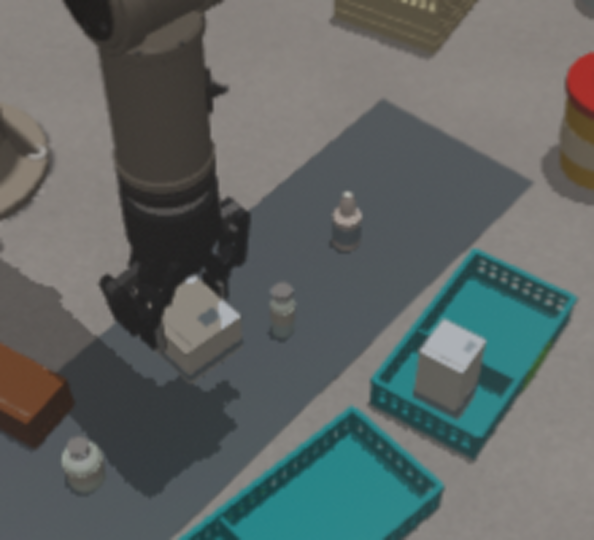

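```bash
python3 -m pendant '[[[5,0,-1.5,0,0,-6.7,0],[5,0,-1.5,0,0,-6.6,0],[5,1.5,-0.5,-1,0,0,0],[5,2.6,-0.3,-2,0,0,0],[5,2.6,-0.2,-2.1,0,0,0],[5,2.6,-0.2,-2.1,0,0,0],[5,2.6,-0.2,-2.1,0,0,0],[5,2.6,-0.2,-2.1,0,0,0],[5,2.6,-0.2,-2.1,0,0,0],[5,2.6,0,-2.1,0,0,0],[5,0,0,0,0,0,0],[5,0,0,0,0,0,0]]]' >/dev/null; python3 go.py 600.8 187.6 130 96
```

```text
t 15.4 tcp [561.5 150.8 150.2] psi 96.2 open 59.1 F [-0.6 -0.6 -1.3]
turn deg [-2.6  0.2 -0. ] | shift cm now-axes [ 3.23  1.82 -4.4 ] | after-turn axes [ 3.25  2.02 -4.3 ]
```

```bash
python3 -m pendant '[[[5,1,0,-1.4,-2.6,0,0],[5,1.2,0,-1.5,0,0,0],[5,1,0,-1.4,0,0,0],[5,0,0,0,0,0,0],[5,0,0,0,0,0,0]]]' >/dev/null; python3 go.py 600.8 187.6 80 96
```

```text
t 15.9 tcp [596.8 180.9 142.4] psi 95.9 open 59.5 F [ 0.4  0.3 -1.5]
turn deg [-0.7 -0.1 -0.4] | shift cm now-axes [ 0.67  6.23 -0.55] | after-turn axes [ 0.62  6.24 -0.47]
```

```bash
python3 -m pendant '[[[5,0.6,1,-0.5,-0.7,0,0],[5,0,1.5,0,0,0,0],[5,0,1.5,0,0,0,0],[5,0,1.3,0,0,0,0],[5,0,0,0,0,0,0],[5,0,0,0,0,0,0]]]' >/dev/null; python3 go.py 600.8 187.6 20 96;  python3 - <<'E'
from h import *
p=snapshot('scene'); save('s5',p['frame'][60:260,220:440],2.7)
E
```

```text
t 16.5 tcp [597.7 178.2  86.6] psi 95.4 open 58.9 F [ 0.7 -0.  -0.3]
turn deg [-0.3 -0.6 -0.7] | shift cm now-axes [ 0.98  6.65 -0.43] | after-turn axes [ 0.9   6.66 -0.4 ]
```

View pics/s5.png

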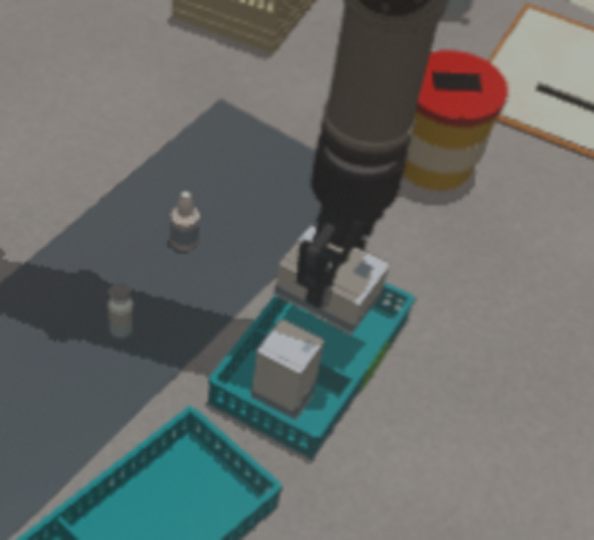

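```bash
python3 -m pendant '[[[5,0.8,0.5,-0.4,0,-0.6,-0.7],[5,0,0.5,0,0,0,0],[5,0,0,0,0,0,0],[5,0,0,0,0,0,0]]]' >/dev/null; python3 go.py 600.8 187.6 20 96
```

```text
t 16.95 tcp [602.6 187.8  77.7] psi 96.0 open 59.2 F [-0.2 -0.3 -0.8]
turn deg [-0.1  0.   0.1] | shift cm now-axes [-0.01  5.77  0.17] | after-turn axes [0.   5.77 0.18]
```

```bash
python3 -m pendant '[[[5,0,0.7,0.1,0,0,0],[5,0,1.2,0,0,0,0],[5,0,1.2,0,0,0,0],[5,0,1.2,0,0,0,0],[5,0,0.6,0,0,0,0],[5,0,0,0,0,0,0],[5,0,0,0,0,0,0]]]' >/dev/null; python3 go.py 600.8 187.6 19 96
```

```text
t 17.65 tcp [600.2 187.3  22.8] psi 96.0 open 59.1 F [ 0.1  0.1 -1. ]
turn deg [-0.2  0.   0.1] | shift cm now-axes [ 0.02  0.38 -0.06] | after-turn axes [ 0.02  0.38 -0.06]
```

```bash
python3 -m pendant '[[[5,0,0.2,0,0,0,0],[5,0,0.2,0,0,0,0],[5,0,0,0,0,0,0]]]'; python3 -m pendant '[[[7,0,0,0,0,0,0],[7,0,0,0,0,0,0],[7,0,0,0,0,0,0],[7,0,-1.5,0,0,0,0],[7,0,-2.5,0,0,0,0],[7,0,-3,0,0,0,0],[7,0,-3,0,0,0,0],[7,0,-2.5,0,0,0,0],[7,0,0,0,0,0,0]]]' ; python3 go.py 434.8 58.4 130 -7.4
python3 - <<'E'
from h import *
p=snapshot('scene'); save('s6',p['frame'][60:260,220:440],2.7)
E
```

```text
time_s: 17.95
tcp_pos: [601.2, 187.6, 19.6]
eef_rot: [-0.472, -0.526, 0.526, 0.474]
force: [-0.3, 0.5, -1.7]
opening: 59.2
time_s: 18.85
tcp_pos: [603.3, 187.9, 156.9]
eef_rot: [0.473, 0.528, -0.523, -0.473]
force: [2.1, -0.1, 0.4]
opening: 70.0
t 18.85 tcp [603.3 187.9 156.9] psi 96.0 open 70.0 F [ 2.1 -0.1  0.4]
turn deg [  0.  103.4   0.4] | shift cm now-axes [-11.12   2.55  18.14] | after-turn axes [-15.05   2.69 -15.01]
```

View pics/s6.png

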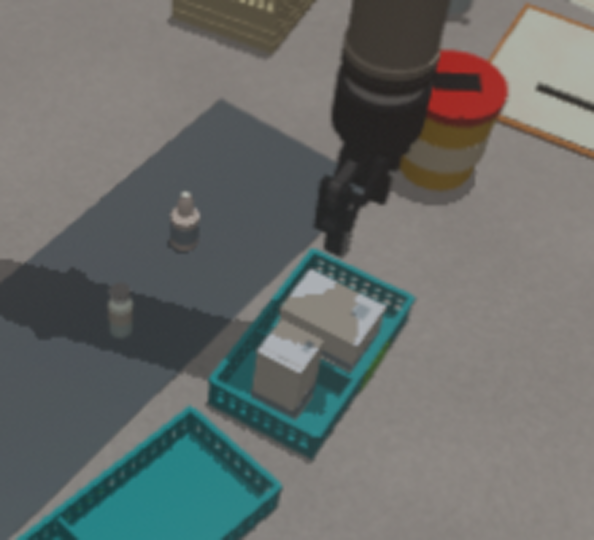

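Needle box (crop 335,315) lies flat in the larger compartment. Now the slim vial.

```bash
python3 -m pendant '[[[6.5,0,0,0,0,8.5,0],[6.5,0,0,0,0,8.5,0],[6.5,0,0,0,0,8.5,0],[6.5,0,0,0,0,8.5,0],[6.5,0,0,0,0,8.5,0],[6.5,0,0,0,0,8.5,0],[6.5,0,0,0,0,8.5,0],[6.5,0,0,0,0,8.5,0],[6.5,0,0,0,0,8.5,0],[6.5,0,0,0,0,8.5,0],[6.5,0,0,0,0,8.5,0],[6.5,0,0,0,0,6,0]]]' >/dev/null; python3 go.py 434.8 58.4 130 -7.4
python3 -m pendant '[[[6.5,-2,0,-2,0,0,0],[6.5,-2.2,0,-2.2,0,0,0],[6.5,-2.2,0,-2.2,0,0,0],[6.5,-2.2,0,-2.2,0,0,0],[6.5,-2.2,0,-2.2,0,0,0],[6.5,-2.2,0,-2.2,0,0,0],[6.5,-1.5,0,-1.5,0,0,0],[6.5,0,0,0,0,0,0],[6.5,0,0,0,0,0,0]]]' >/dev/null; python3 go.py 434.8 58.4 100 -7.4
```

```text
t 20.1 tcp [592.3 185.  143.8] psi -5.1 open 64.9 F [-0.2  0.4 -0.2]
turn deg [ 0.3  2.3 -1.2] | shift cm now-axes [-14.54   1.75 -13.99] | after-turn axes [-13.99   1.38 -14.58]
t 21.0 tcp [420.7  48.9 139.2] psi -5.1 open 64.8 F [1.4 0.6 0.1]
turn deg [ 0.6  2.4 -2.2] | shift cm now-axes [1.47 3.86 1.11] | after-turn axes [1.28 3.92 1.13]
```

```bash
python3 -m pendant '[[[6.5,1.2,1,1.1,0.6,2.3,-2.2],[6.5,0,0.8,0,0,0,0],[6.5,0,0.8,0,0,0,0],[6.5,0,0,0,0,0,0],[6.5,0,0,0,0,0,0]]]' >/dev/null; python3 go.py 434.8 58.4 7 -7.4
```

```text
t 21.5 tcp [434.9  60.6 110.4] psi -7.1 open 65.0 F [-0.7 -0.6 -0.2]
turn deg [ 0.1  0.3 -0. ] | shift cm now-axes [ 0.03 10.34 -0.2 ] | after-turn axes [ 0.02 10.34 -0.22]
```

```bash
python3 -m pendant '[[[6.5,0,0.8,-0.2,0,0.3,0],[6.5,0,1.5,0,0,0,0],[6.5,0,1.5,0,0,0,0],[6.5,0,1.2,0,0,0,0],[6.5,0,0,0,0,0,0],[6.5,0,0,0,0,0,0]]]' >/dev/null; python3 go.py 434.8 58.4 7 -7.4;  python3 - <<'E'
from h import *
p=snapshot('scene'); save('s7',p['frame'][100:240,200:340],4)
E
```

```text
t 22.1 tcp [436.   57.1  58.5] psi -7.5 open 65.0 F [0.5 0.5 1.2]
turn deg [ 0.1 -0.1  0.1] | shift cm now-axes [-0.14  5.15  0.12] | after-turn axes [-0.13  5.15  0.11]
```

View pics/s7.png

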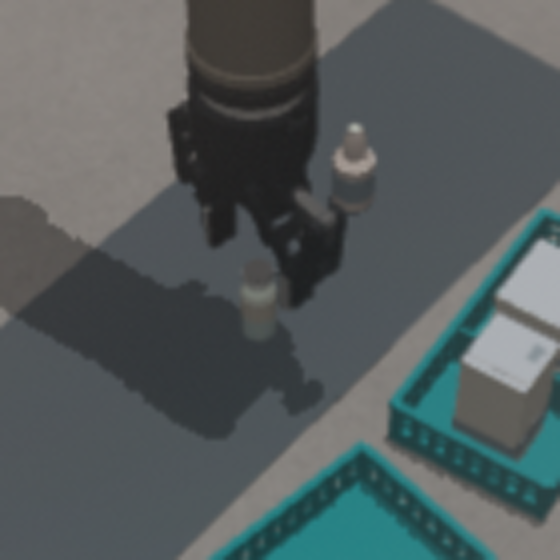

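The vial (crop 260,300) sits between the open fingers. Descend.

```bash
python3 -m pendant '[[[6.5,-0.1,0.8,0.1,0,0,0],[6.5,0,1.3,0,0,0,0],[6.5,0,1.3,0,0,0,0],[6.5,0,0.9,0,0,0,0],[6.5,0,0,0,0,0,0],[6.5,0,0,0,0,0,0]]]' >/dev/null; python3 go.py 434.8 58.4 9 -7.4
```

```text
t 22.75 tcp [437.9  59.3  15.6] psi -7.5 open 65.3 F [-0.1 -0.  -0.1]
turn deg [-0.1 -0.1  0.4] | shift cm now-axes [-0.3   0.66 -0.13] | after-turn axes [-0.29  0.66 -0.12]
```

```bash
python3 -m pendant '[[[6.5,-0.3,0.6,-0.1,0,0,0.4],[6.5,0,0,0,0,0,0],[4.5,0,0,0,0,0,0],[3.3,0,0,0,0,0,0],[2.7,0,0,0,0,0,0],[2,0,0,0,0,0,0],[2,0,0,0,0,0,0],[2,0,0,0,0,0,0],[2,0,0,0,0,0,0]]]' 30; python3 go.py 434.8 58.4 9 -7.4
```

```text
time_s: 23.65
tcp_pos: [436.1, 59.0, 10.8]
eef_rot: [-0.705, 0.045, -0.047, 0.707]
force: [1.1, 0.3, -0.3]
opening: 23.3
t 23.65 tcp [436.1  59.   10.8] psi -7.5 open 23.3 F [ 1.1  0.3 -0.3]
turn deg [-0.2 -0.1  0.2] | shift cm now-axes [-0.12  0.18 -0.07] | after-turn axes [-0.12  0.18 -0.07]
```

```bash
python3 -m pendant '[[[2,0,-1.2,0,0,0,0],[2,0,-2,0,0,0,0],[2,0,-2.5,0,0,0,0],[2,0,-2.5,0,0,0,0],[2,0,-1.5,0,0,0,0],[2,0,0,0,0,0,0],[2,0,0,0,0,0,0]]]'; python3 go.py 595.2 -195.3 110 -7.4;  python3 - <<'E'
from h import *
p=snapshot('scene'); save('s8',p['frame'][100:240,200:340],4)
E
```

```text
time_s: 24.35
tcp_pos: [435.4, 58.1, 114.6]
eef_rot: [-0.705, 0.045, -0.048, 0.707]
force: [-0.5, 0.4, -0.4]
opening: 23.2
t 24.35 tcp [435.4  58.1 114.6] psi -7.5 open 23.2 F [-0.5  0.4 -0.4]
turn deg [-0.2 -0.1  0.2] | shift cm now-axes [ 19.16   0.46 -23.02] | after-turn axes [ 19.11   0.46 -23.07]
```

View pics/s8.png

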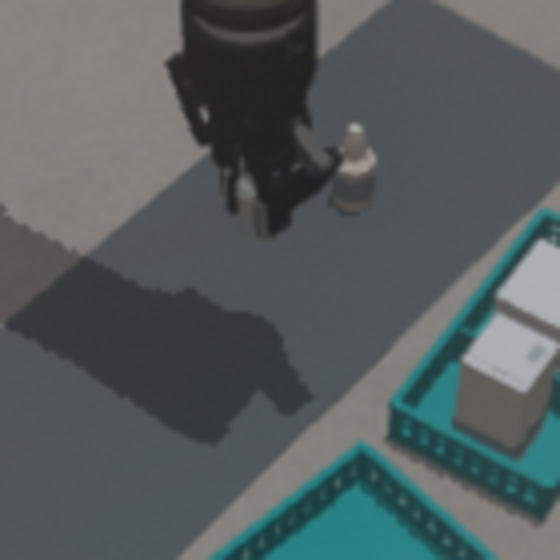

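```bash
python3 -m pendant '[[[2,1,0,-1.2,0,0,0],[2,1.8,0,-2.2,0,0,0],[2,2,0,-2.4,0,0,0],[2,2,0,-2.4,0,0,0],[2,2,0,-2.4,0,0,0],[2,2,0,-2.4,0,0,0],[2,2,0,-2.4,0,0,0],[2,2,0,-2.4,0,0,0],[2,1.8,0,-2.2,0,0,0],[2,1.2,0,-1.5,0,0,0],[2,0,0,0,0,0,0],[2,0,0,0,0,0,0]]]'>/dev/null; python3 go.py 595.2 -195.3 110 -7.4
```

```text
t 25.6 tcp [ 577.9 -183.6   94.2] psi -7.3 open 23.3 F [-0.7  0.3 -1.2]
turn deg [-0.   0.1 -1.7] | shift cm now-axes [ 1.81 -1.64 -0.94] | after-turn axes [ 1.86 -1.58 -0.94]
```

```bash
python3 -m pendant '[[[2,1,0,-0.5,0,0,-1.7],[2,0.8,0,-0.4,0,0,0],[2,0,0,0,0,0,0],[2,0,0,0,0,0,0]]]'>/dev/null; python3 go.py 595.2 -195.3 50 -7.4
```

```text
t 26.0 tcp [ 594.6 -191.1   92.4] psi -7.0 open 23.0 F [-0.2  0.2 -0.8]
turn deg [-0.2  0.4 -0.1] | shift cm now-axes [ 0.12  4.24 -0.43] | after-turn axes [ 0.12  4.24 -0.41]
```

```bash
python3 -m pendant '[[[2,0.1,0.5,-0.4,0,0.4,0],[2,0,0.8,0,0,0,0],[2,0,0.8,0,0,0,0],[2,0,0.8,0,0,0,0],[2,0,0,0,0,0,0],[2,0,0,0,0,0,0]]]'>/dev/null; python3 go.py 595.2 -195.3 14 -7.4;  python3 - <<'E'
from h import *
p=snapshot('scene'); save('s9',p['frame'][180:340,170:350],4)
E
```

```text
t 26.6 tcp [ 594.4 -193.6   60.2] psi -7.4 open 23.3 F [-0.7 -0.   0. ]
turn deg [-0.3  0.  -0.2] | shift cm now-axes [ 0.11  4.62 -0.18] | after-turn axes [ 0.1   4.62 -0.16]
```

View pics/s9.png

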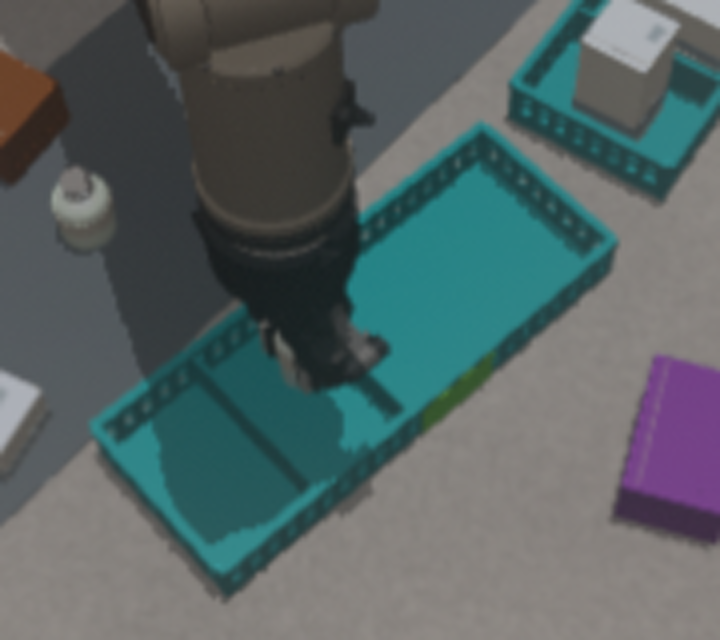

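Gripper (crop 330,360) is over the middle compartment. Lower gently.

```bash
python3 -m pendant '[[[2,0.1,0.5,-0.2,0,0,0],[2,0,0.8,0,0,0,0],[2,0,0.8,0,0,0,0],[2,0,0.8,0,0,0,0],[2,0,0.6,0,0,0,0],[2,0,0.3,0,0,0,0],[2,0,0,0,0,0,0],[2,0,0,0,0,0,0]]]'; python3 go.py 595.2 -195.3 14 -7.4
```

```text
time_s: 27.45
tcp_pos: [595.1, -195.6, 18.6]
eef_rot: [-0.704, 0.047, -0.044, 0.708]
force: [-0.2, 0.6, -0.4]
opening: 23.2
t 27.45 tcp [ 595.1 -195.6   18.6] psi -7.4 open 23.2 F [-0.2  0.6 -0.4]
turn deg [-0.3  0.  -0.2] | shift cm now-axes [0.01 0.46 0.03] | after-turn axes [0.01 0.46 0.03]
```

```bash
python3 -m pendant '[[[2,0,0.2,0,0,0,0],[2,0,0.2,0,0,0,0],[2,0,0,0,0,0,0]]]'; python3 go.py 595.2 -195.3 14 -7.4
```

```text
time_s: 27.75
tcp_pos: [595.7, -195.8, 15.2]
eef_rot: [-0.704, 0.046, -0.045, 0.708]
force: [0.4, 0.7, -0.9]
opening: 23.4
t 27.75 tcp [ 595.7 -195.8   15.2] psi -7.4 open 23.4 F [ 0.4  0.7 -0.9]
turn deg [-0.3  0.  -0.1] | shift cm now-axes [-0.06  0.12  0.04] | after-turn axes [-0.06  0.12  0.04]
```

```bash
python3 -m pendant '[[[2,0,0.1,0,0,0,0],[2,0,0.1,0,0,0,0],[2,0,0,0,0,0,0]]]'; python3 go.py 595.2 -195.3 14 -7.4
```

```text
time_s: 28.05
tcp_pos: [596.1, -195.9, 13.9]
eef_rot: [-0.704, 0.046, -0.045, 0.708]
force: [-0.6, 0.1, -1.5]
opening: 23.2
t 28.05 tcp [ 596.1 -195.9   13.9] psi -7.4 open 23.2 F [-0.6  0.1 -1.5]
turn deg [-0.3  0.  -0.1] | shift cm now-axes [-0.1  -0.01  0.05] | after-turn axes [-0.1  -0.01  0.05]
```

```bash
python3 -m pendant '[[[2,0,0.1,0,0,0,0],[2,0,0,0,0,0,0]]]'; python3 -m pendant '[[[2.6,0,0,0,0,0,0],[3.2,0,0,0,0,0,0],[4.5,0,0,0,0,0,0],[4.5,0,0,0,0,0,0],[4.5,0,-1,0,0,0,0],[4.5,0,-2,0,0,0,0],[4.5,0,-2.5,0,0,0,0],[4.5,0,-2.5,0,0,0,0],[4.5,0,-2,0,0,0,0],[4.5,0,0,0,0,0,0],[4.5,0,0,0,0,0,0]]]'; python3 go.py 408.8 -189.1 120 -7.4;  python3 - <<'E'
from h import *
p=snapshot('scene'); save('s10',p['frame'][180:340,170:350],4)
E
```

```text
time_s: 28.25
tcp_pos: [596.5, -196.1, 14.0]
eef_rot: [-0.704, 0.045, -0.045, 0.708]
force: [-0.5, 0.2, -1.3]
opening: 23.0
time_s: 29.35
tcp_pos: [596.2, -196.9, 119.3]
eef_rot: [-0.704, 0.045, -0.046, 0.707]
force: [-1.4, -0.0, 0.3]
opening: 44.8
t 29.35 tcp [ 596.2 -196.9  119.3] psi -7.4 open 44.8 F [-1.4 -0.   0.3]
turn deg [-0.3  0.   0. ] | shift cm now-axes [-18.69  -0.08  -1.64] | after-turn axes [-18.69  -0.07  -1.64]
```

View pics/s10.png

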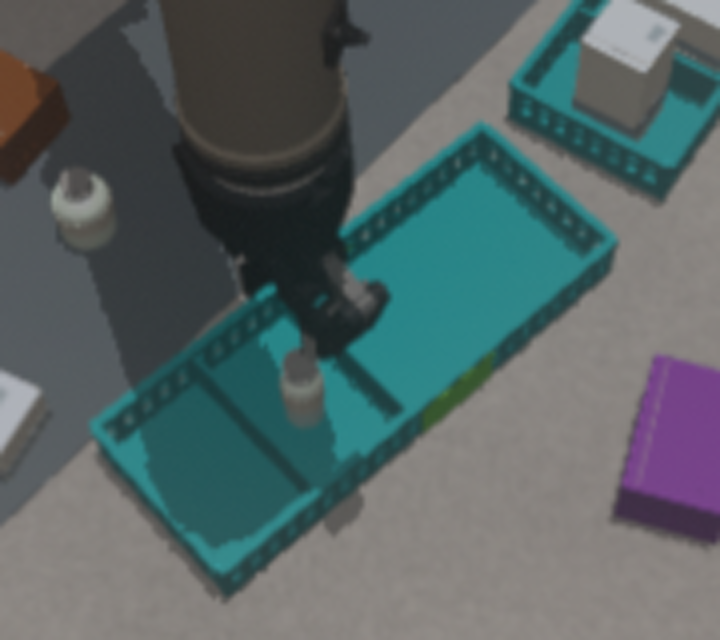

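Slim vial (crop 302,390) stands in the middle compartment. Next the wide vial.

```bash
python3 -m pendant '[[[6,-1.5,0,-0.1,0,0,0],[6,-2.6,0,-0.2,0,0,0],[6,-2.8,0,-0.2,0,0,0],[6,-2.8,0,-0.3,0,0,0],[6,-2.8,0,-0.3,0,0,0],[6,-2.8,0,-0.3,0,0,0],[6,-2,0,-0.2,0,0,0],[6,-0.8,0,0,0,0,0],[6,0,0,0,0,0,0],[6,0,0,0,0,0,0]]]'>/dev/null; python3 go.py 408.8 -189.1 90 -7.4
```

```text
t 30.4 tcp [ 401.6 -184.9  107.8] psi -7.2 open 59.8 F [0.7 0.9 0.3]
turn deg [-0.4  0.1 -1.1] | shift cm now-axes [ 0.81  1.77 -0.34] | after-turn axes [ 0.77  1.78 -0.33]
```

```bash
python3 -m pendant '[[[6,0.7,0.7,-0.3,-0.4,0,-1.1],[6,0,1.2,0,0,0,0],[6,0,1.2,0,0,0,0],[6,0,1,0,0,0,0],[6,0,0,0,0,0,0],[6,0,0,0,0,0,0]]]'>/dev/null; python3 go.py 408.8 -189.1 5 -7.4;  python3 - <<'E'
from h import *
p=snapshot('scene'); save('s11',p['frame'][160:300,120:260],4)
E
```

```text
t 31.0 tcp [ 413.2 -188.5   63.2] psi -7.0 open 60.0 F [-0.1  0.9  0.6]
turn deg [0.1 0.4 0. ] | shift cm now-axes [-0.44  5.82 -0.11] | after-turn axes [-0.43  5.82 -0.12]
```

View pics/s11.png

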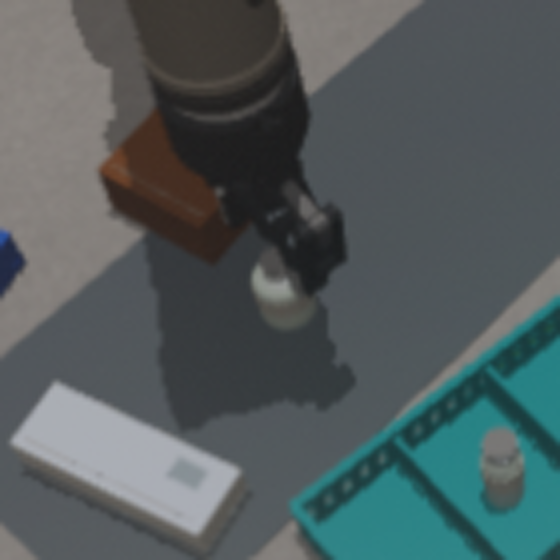

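```bash
python3 -m pendant '[[[6,-0.4,0.6,-0.1,0,0.3,0],[6,0,1,0,0,0,0],[6,0,1,0,0,0,0],[6,0,0.8,0,0,0,0],[6,0,0,0,0,0,0],[6,0,0,0,0,0,0]]]'>/dev/null; python3 go.py 408.8 -189.1 5 -7.4
```

```text
t 31.65 tcp [ 409.2 -189.2   26.8] psi -7.3 open 60.1 F [ 1.3 -0.4  0. ]
turn deg [0.1 0.1 0.1] | shift cm now-axes [-0.04  2.18  0.01] | after-turn axes [-0.04  2.18  0.  ]
```

```bash
python3 -m pendant '[[[6,0,0.6,0,0,0,0],[6,0,0.8,0,0,0,0],[6,0,0.7,0,0,0,0],[6,0,0,0,0,0,0],[6,0,0,0,0,0,0]]]'; python3 go.py 408.8 -189.1 4 -7.4
```

```text
time_s: 32.15
tcp_pos: [409.7, -189.4, 4.1]
eef_rot: [0.706, -0.044, 0.046, -0.705]
force: [0.4, -0.7, 0.9]
opening: 59.9
t 32.15 tcp [ 409.7 -189.4    4.1] psi -7.3 open 59.9 F [ 0.4 -0.7  0.9]
turn deg [0.1 0.1 0.1] | shift cm now-axes [-0.09  0.01  0.02] | after-turn axes [-0.09  0.01  0.01]
```

```bash
python3 -m pendant '[[[5,-0.1,0,0,0,0,0],[4.3,0,0,0,0,0,0],[3.8,0,0,0,0,0,0],[3,0,0,0,0,0,0],[3,0,0,0,0,0,0],[3,0,0,0,0,0,0],[3,0,0,0,0,0,0]]]' 35; python3 go.py 408.8 -189.1 4 -7.4; python3 -m pendant '[[[3,0,-1,0,0,0,0],[3,0,-1.8,0,0,0,0],[3,0,-2.2,0,0,0,0],[3,0,-2.5,0,0,0,0],[3,0,-1.7,0,0,0,0],[3,0,0,0,0,0,0],[3,0,0,0,0,0,0]]]'; python3 go.py 586.3 -263.8 100 -7.4;  python3 - <<'E'
from h import *
p=snapshot('scene'); save('s12',p['frame'][160:300,120:260],4)
E
```

```text
time_s: 32.85
tcp_pos: [409.1, -189.4, 4.8]
eef_rot: [0.706, -0.044, 0.046, -0.705]
force: [-0.7, 0.7, -0.9]
opening: 34.7
t 32.85 tcp [ 409.1 -189.4    4.8] psi -7.3 open 34.7 F [-0.7  0.7 -0.9]
turn deg [0.1 0.1 0.2] | shift cm now-axes [-0.03  0.08  0.02] | after-turn axes [-0.03  0.08  0.02]
time_s: 33.55
tcp_pos: [407.9, -189.3, 102.3]
eef_rot: [0.706, -0.044, 0.047, -0.705]
force: [0.3, 1.2, -1.0]
opening: 35.2
t 33.55 tcp [ 407.9 -189.3  102.3] psi -7.4 open 35.2 F [ 0.3  1.2 -1. ]
turn deg [0.1 0.  0.2] | shift cm now-axes [18.65  0.3  -5.1 ] | after-turn axes [18.66  0.23 -5.09]
```

View pics/s12.png

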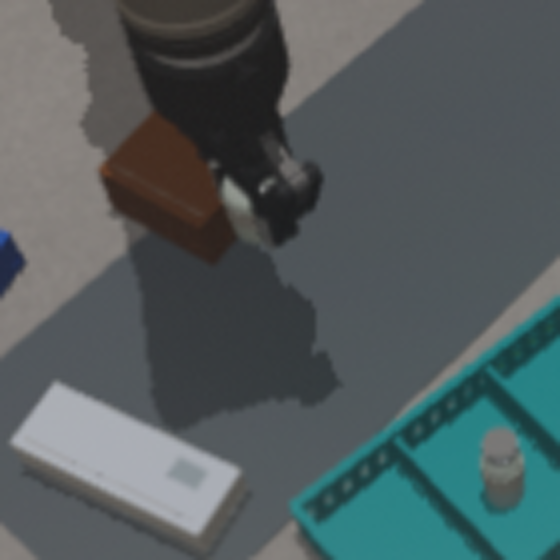

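```bash
python3 -m pendant '[[[3,1.5,-0.2,-0.4,0,0,0],[3,2.4,-0.2,-0.7,0,0,0],[3,2.5,-0.2,-0.7,0,0,0],[3,2.5,-0.2,-0.7,0,0,0],[3,2.5,-0.1,-0.7,0,0,0],[3,2.5,-0.1,-0.7,0,0,0],[3,1.8,0,-0.5,0,0,0],[3,1,0,-0.3,0,0,0],[3,0,0,0,0,0,0],[3,0,0,0,0,0,0]]]'>/dev/null; python3 go.py 586.3 -263.8 70 -7.4
```

```text
t 34.6 tcp [ 563.2 -255.    94.4] psi -7.4 open 35.0 F [-0.2  0.3 -0.5]
turn deg [-0.4 -0.  -1.5] | shift cm now-axes [ 2.47  2.37 -0.59] | after-turn axes [ 2.41  2.44 -0.57]
```

```bash
python3 -m pendant '[[[3,1.2,0.3,-0.3,0,0,-1.5],[3,1.1,0.5,-0.2,0,0,0],[3,0,0.5,0,0,0,0],[3,0,0,0,0,0,0],[3,0,0,0,0,0,0]]]'>/dev/null; python3 go.py 586.3 -263.8 50 -7.4
```

```text
t 35.1 tcp [ 584.5 -262.1   78.3] psi -7.5 open 35.0 F [ 0.1  0.7 -1. ]
turn deg [-0.5 -0.1 -0.1] | shift cm now-axes [ 0.2   2.83 -0.17] | after-turn axes [ 0.2   2.83 -0.15]
```

```bash
python3 -m pendant '[[[3,0.2,0.4,-0.2,-0.5,0,0],[3,0,0.7,0,0,0,0],[3,0,0.7,0,0,0,0],[3,0,0.6,0,0,0,0],[3,0,0,0,0,0,0],[3,0,0,0,0,0,0]]]'>/dev/null; python3 go.py 586.3 -263.8 8 -7.4;  python3 - <<'E'
from h import *
p=snapshot('scene'); save('s13',p['frame'][180:340,170:350],4)
E
```

```text
t 35.7 tcp [ 585.7 -263.9   52.1] psi -7.5 open 34.7 F [ 0.1  0.1 -0.7]
turn deg [ 0.  -0.1 -0.1] | shift cm now-axes [0.06 4.4  0.02] | after-turn axes [0.05 4.41 0.02]
```

View pics/s13.png

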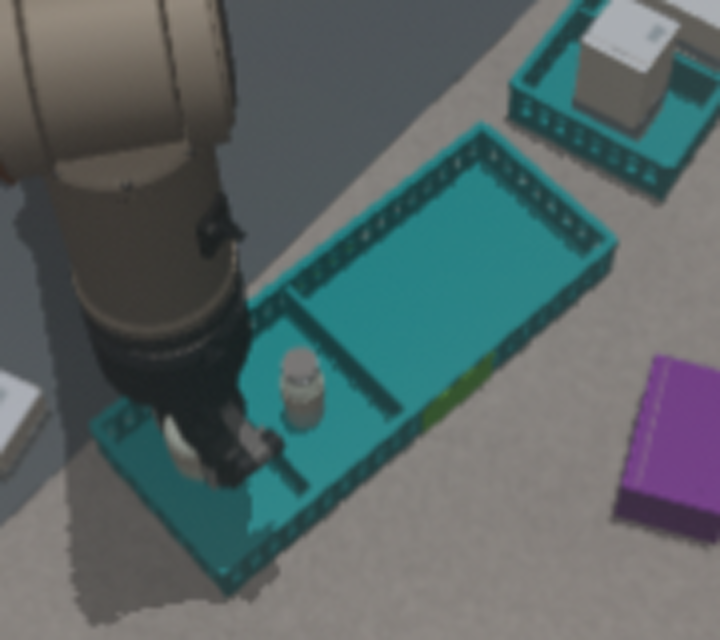

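```bash
python3 -m pendant '[[[3,0,0.5,0,0,0,0],[3,0,0.7,0,0,0,0],[3,0,0.7,0,0,0,0],[3,0,0.7,0,0,0,0],[3,0,0.6,0,0,0,0],[3,0,0.4,0,0,0,0],[3,0,0.2,0,0,0,0],[3,0,0,0,0,0,0],[3,0,0,0,0,0,0]]]'; python3 go.py 586.3 -263.8 8 -7.4
```

```text
time_s: 36.65
tcp_pos: [585.5, -264.0, 10.5]
eef_rot: [0.706, -0.047, 0.045, -0.705]
force: [0.6, 0.5, -0.6]
opening: 34.7
t 36.65 tcp [ 585.5 -264.    10.5] psi -7.5 open 34.7 F [ 0.6  0.5 -0.6]
turn deg [ 0.  -0.1 -0.2] | shift cm now-axes [0.07 0.25 0.03] | after-turn axes [0.07 0.25 0.03]
```

```bash
python3 -m pendant '[[[3,0,0.1,0,0,0,0],[3,0,0.1,0,0,0,0],[3,0,0.1,0,0,0,0],[3,0,0,0,0,0,0]]]'; python3 go.py 586.3 -263.8 8 -7.4
```

```text
time_s: 37.05
tcp_pos: [586.3, -264.4, 8.3]
eef_rot: [0.706, -0.046, 0.046, -0.705]
force: [0.2, -0.2, -1.6]
opening: 35.0
t 37.05 tcp [ 586.3 -264.4    8.3] psi -7.5 open 35.0 F [ 0.2 -0.2 -1.6]
turn deg [ 0.1 -0.1 -0. ] | shift cm now-axes [-0.    0.03  0.06] | after-turn axes [-0.    0.03  0.06]
```

```bash
python3 -m pendant '[[[3,0,0.1,0,0,0,0],[3,0,0,0,0,0,0]]]'; python3 -m pendant '[[[3.8,0,0,0,0,0,0],[4.4,0,0,0,0,0,0],[5.4,0,0,0,0,0,0],[5.4,0,0,0,0,0,0],[5.4,0,-1,0,0,0,0],[5.4,0,-2,0,0,0,0],[5.4,0,-2.5,0,0,0,0],[5.4,0,-2.5,0,0,0,0],[5.4,0,-2.5,0,0,0,0],[5.4,0,-1,0,0,0,0],[5.4,0,0,0,0,0,0],[5.4,0,0,0,0,0,0]]]'; python3 go.py 427.8 -330.2 130 -75.7;  python3 - <<'E'
from h import *
p=snapshot('scene'); save('s14',p['frame'][180:340,170:350],4)
E
```

```text
time_s: 37.25
tcp_pos: [586.7, -264.6, 8.0]
eef_rot: [0.706, -0.046, 0.046, -0.705]
force: [-1.3, 0.3, -1.0]
opening: 34.6
time_s: 38.45
tcp_pos: [586.4, -264.8, 129.9]
eef_rot: [0.706, -0.046, 0.047, -0.705]
force: [-0.3, -0.3, -0.1]
opening: 54.2
t 38.45 tcp [ 586.4 -264.8  129.9] psi -7.5 open 54.2 F [-0.3 -0.3 -0.1]
turn deg [ 0.1 68.2  0.1] | shift cm now-axes [-1.487e+01 -1.000e-02 -8.550e+00] | after-turn axes [ 2.420e+00 -1.000e-02 -1.699e+01]
```

View pics/s14.png

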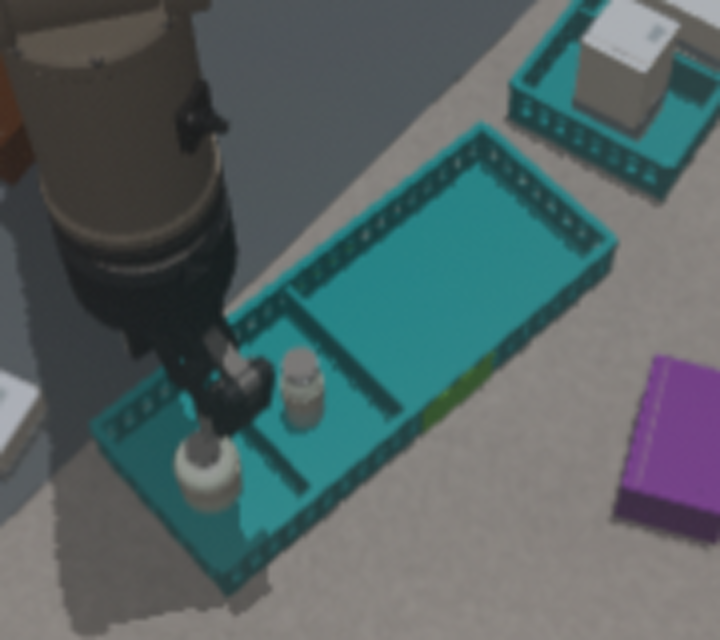

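Wide vial (crop 207,470) stands in the end compartment. Now the syringe carton.

```bash
python3 -m pendant '[[[7.5,0,0,0,0,8.4,0],[7.5,0,0,0,0,8.4,0],[7.5,0,0,0,0,8.4,0],[7.5,0,0,0,0,8.4,0],[7.5,0,0,0,0,8.4,0],[7.5,0,0,0,0,8.4,0],[7.5,0,0,0,0,8.4,0],[7.5,0,0,0,0,7,0],[7.5,0,0,0,0,0,0]]]'>/dev/null; python3 go.py 427.8 -330.2 130 -75.7
python3 -m pendant '[[[7.5,0.3,0,-1.5,0,0,0],[7.5,0.4,0,-2.5,0,0,0],[7.5,0.4,0,-2.5,0,0,0],[7.5,0.4,0,-2.5,0,0,0],[7.5,0.4,0,-2.5,0,0,0],[7.5,0.3,0,-2,0,0,0],[7.5,0.2,0,-1.5,0,0,0],[7.5,0,0,0,0,0,0],[7.5,0,0,0,0,0,0]]]'>/dev/null; python3 go.py 427.8 -330.2 90 -75.7
```

```text
t 39.4 tcp [ 578.2 -259.8  113.6] psi -75.2 open 75.0 F [-0.3  0.8  0.6]
turn deg [ 1.2  0.5 -0.9] | shift cm now-axes [  2.94  -1.34 -16.37] | after-turn axes [  3.11  -1.64 -16.31]
t 40.3 tcp [ 432.4 -319.9  107.9] psi -73.7 open 75.0 F [-0.   0.5  0.4]
turn deg [ 1.8  2.1 -1.5] | shift cm now-axes [ 0.9   1.79 -0.68] | after-turn axes [ 0.88  1.79 -0.7 ]
```

```bash
python3 -m pendant '[[[7.5,0.9,0.7,-0.7,1.8,2,-1.5],[7.5,0,1,0,0,0,0],[7.5,0,1.2,0,0,0,0],[7.5,0,0.8,0,0,0,0],[7.5,0,0,0,0,0,0],[7.5,0,0,0,0,0,0]]]'>/dev/null; python3 go.py 427.8 -330.2 7 -75.7;  python3 - <<'E'
from h import *
p=snapshot('scene'); save('s15',p['frame'][180:340,60:240],4)
E
```

```text
t 40.9 tcp [ 434.9 -325.8   66.5] psi -74.8 open 74.5 F [ 0.9 -0.5  0.9]
turn deg [-0.1  0.9 -0.1] | shift cm now-axes [ 0.25  5.95 -0.81] | after-turn axes [ 0.25  5.95 -0.8 ]
```

View pics/s15.png

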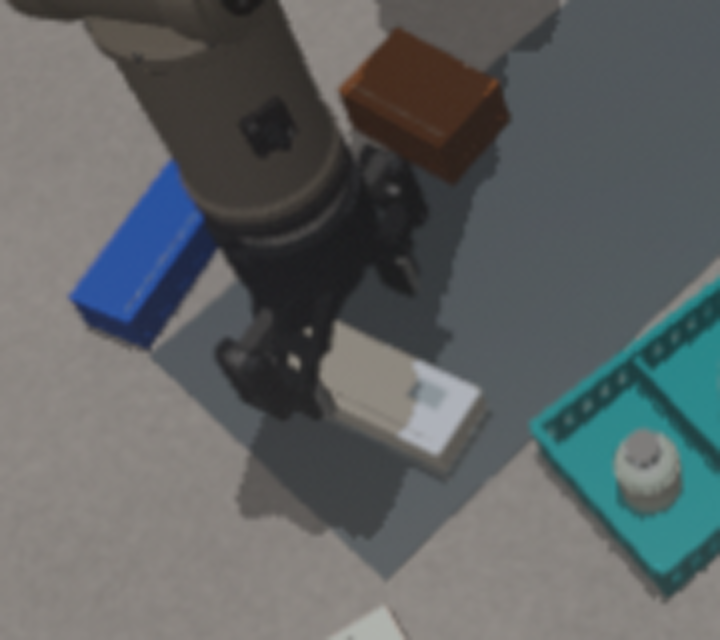

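```bash
python3 -m pendant '[[[7.5,0.2,0.6,-0.7,0,0.9,0],[7.5,0,1.2,0,0,0,0],[7.5,0,1.2,0,0,0,0],[7.5,0,0.9,0,0,0,0],[7.5,0,0,0,0,0,0],[7.5,0,0,0,0,0,0]]]'>/dev/null; python3 go.py 427.8 -330.2 5 -75.7
```

```text
t 41.55 tcp [ 428.2 -329.8   24.1] psi -75.8 open 75.0 F [-0.4  0.1  0.1]
turn deg [-0.1 -0.1 -0.1] | shift cm now-axes [ 0.03  1.91 -0.05] | after-turn axes [ 0.03  1.91 -0.05]
```

```bash
python3 -m pendant '[[[7.5,0,0.6,0,0,0,0],[7.5,0,0.7,0,0,0,0],[7.5,0,0.5,0,0,0,0],[7.5,0,0,0,0,0,0],[5.5,0,0,0,0,0,0],[4,0,0,0,0,0,0],[4,0,0,0,0,0,0],[4,0,0,0,0,0,0],[4,0,0,0,0,0,0],[4,0,0,0,0,0,0]]]' 50; python3 go.py 427.8 -330.2 5 -75.7;  python3 -m pendant '[[[4,0,-1,0,0,0,0],[4,0,-1.8,0,0,0,0],[4,0,-2.2,0,0,0,0],[4,0,-2.5,0,0,0,0],[4,0,-2.5,0,0,0,0],[4,0,-1.7,0,0,0,0],[4,0,0,0,0,0,0],[4,0,0,0,0,0,0]]]'; python3 go.py 610.2 -80.3 130 -7.4;  python3 - <<'E'
from h import *
p=snapshot('scene'); save('s16',p['frame'][180:340,60:240],4)
E
```

```text
time_s: 42.55
tcp_pos: [429.2, -330.2, 5.4]
eef_rot: [-0.557, 0.434, -0.435, 0.559]
force: [0.2, 1.1, -0.2]
opening: 44.2
t 42.55 tcp [ 429.2 -330.2    5.4] psi -75.8 open 44.2 F [ 0.2  1.1 -0.2]
turn deg [-0.2 -0.1 -0. ] | shift cm now-axes [-0.03  0.04 -0.13] | after-turn axes [-0.03  0.04 -0.13]
time_s: 43.35
tcp_pos: [427.7, -330.3, 129.6]
eef_rot: [-0.557, 0.434, -0.435, 0.559]
force: [0.9, 0.4, -1.6]
opening: 44.5
t 43.35 tcp [ 427.7 -330.3  129.6] psi -75.9 open 44.5 F [ 0.9  0.4 -1.6]
turn deg [ -0.2 -68.5   0.1] | shift cm now-axes [-19.8    0.05  23.8 ] | after-turn axes [14.88 -0.04 27.14]
```

View pics/s16.png

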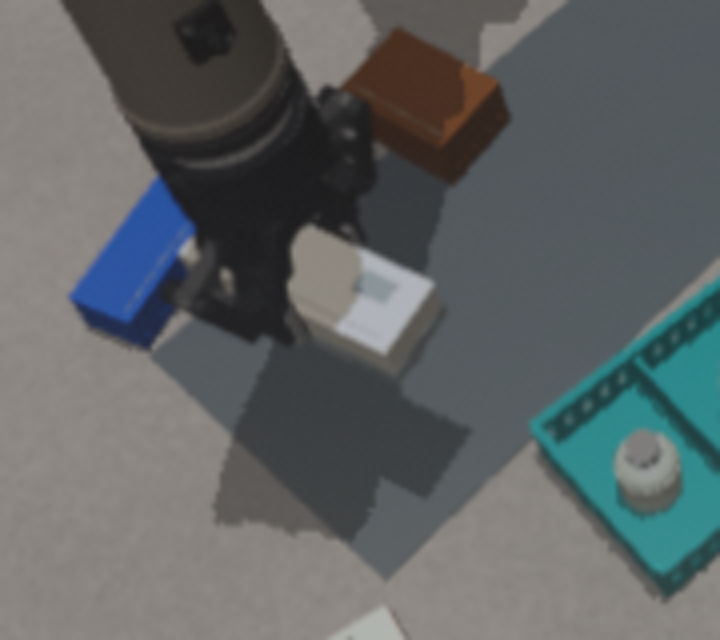

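```bash
python3 -m pendant '[[[4,0,-0.3,0,0,-6,0],[4,0,-0.3,0,0,-8,0],[4,0,-0.2,0,0,-8.2,0],[4,0,0,0,0,-8.2,0],[4,0,0,0,0,-8.2,0],[4,0,0,0,0,-8.2,0],[4,0,0,0,0,-8.2,0],[4,0,0,0,0,-8,0],[4,0,0,0,0,-5,0],[4,0,0,0,0,0,0]]]'>/dev/null; python3 go.py 610.2 -80.3 130 -7.4
python3 -m pendant '[[[4,0.8,-0.2,1.5,0,0,0],[4,1.3,-0.2,2.5,0,0,0],[4,1.5,-0.2,2.7,0,0,0],[4,1.5,-0.2,2.7,0,0,0],[4,1.5,-0.2,2.7,0,0,0],[4,1.5,-0.2,2.7,0,0,0],[4,1.5,-0.1,2.7,0,0,0],[4,1.5,0,2.7,0,0,0],[4,1.2,0,2,0,0,0],[4,0.6,0,1,0,0,0],[4,0,0,0,0,0,0],[4,0,0,0,0,0,0]]]'>/dev/null; python3 go.py 610.2 -80.3 100 -7.4
```

```text
t 44.4 tcp [ 419.7 -323.9  123.9] psi -5.2 open 44.8 F [ 0.1  0.  -1.8]
turn deg [-0.8  2.2 -1.3] | shift cm now-axes [16.76 -0.63 25.99] | after-turn axes [15.75 -0.61 26.61]
t 45.6 tcp [569.4 -98.9 124.5] psi -7.0 open 44.0 F [ 0.2 -0.3 -1.6]
turn deg [-0.7  0.4 -2.6] | shift cm now-axes [3.93 2.31 2.32] | after-turn axes [3.8  2.45 2.37]
```

```bash
python3 -m pendant '[[[4,1.3,0,0.8,-0.7,0.4,-2.6],[4,1.3,0,0.8,0,0,0],[4,1.2,0,0.7,0,0,0],[4,0,0.5,0,0,0,0],[4,0,0.5,0,0,0,0],[4,0,0,0,0,0,0],[4,0,0,0,0,0,0]]]'>/dev/null; python3 go.py 610.2 -80.3 70 -7.4
```

```text
t 46.3 tcp [602.3 -95.4 112.3] psi -8.8 open 44.4 F [-0.4  0.2 -1. ]
turn deg [ 0.4 -1.4 -0.3] | shift cm now-axes [0.57 4.21 1.64] | after-turn axes [0.59 4.23 1.59]
```

```bash
python3 -m pendant '[[[4,0.3,0.3,0.8,0.4,-1.4,0],[4,0.2,0.6,0.7,0,0,0],[4,0,0.8,0,0,0,0],[4,0,0.8,0,0,0,0],[4,0,0,0,0,0,0],[4,0,0,0,0,0,0]]]'>/dev/null; python3 go.py 610.2 -80.3 70 -7.4;  python3 - <<'E'
from h import *
p=snapshot('scene'); save('s17',p['frame'][160:340,160:360],3.5)
E
```

```text
t 46.9 tcp [608.6 -79.9  84.4] psi -7.3 open 44.5 F [-0.  -0.3  0. ]
turn deg [-0.   0.1 -0.4] | shift cm now-axes [ 0.17  1.44 -0.02] | after-turn axes [ 0.16  1.44 -0.02]
```

View pics/s17.png

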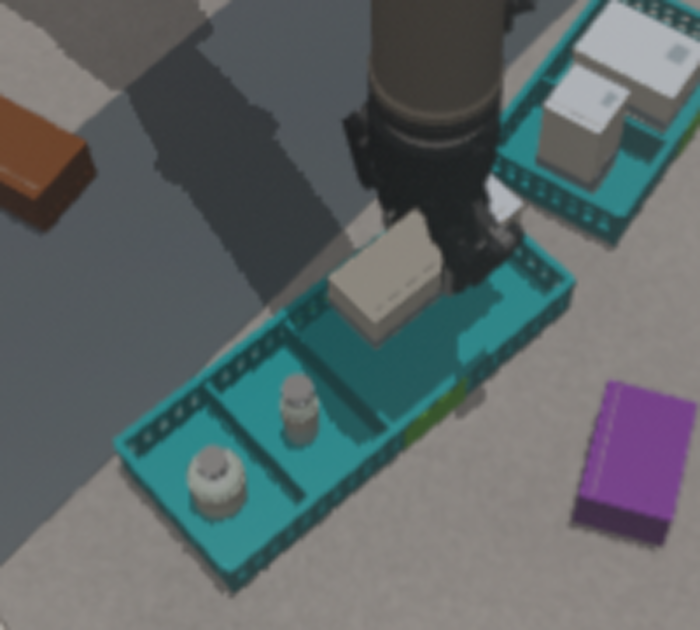

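The carton hangs aligned above the large compartment (crop 420,270). Lower.

```bash
python3 -m pendant '[[[4,0.1,0.5,0,0,0,-0.4],[4,0,0.8,0,0,0,0],[4,0,0.8,0,0,0,0],[4,0,0.8,0,0,0,0],[4,0,0.6,0,0,0,0],[4,0,0,0,0,0,0],[4,0,0,0,0,0,0]]]'>/dev/null; python3 go.py 610.2 -80.3 8.4 -7.4
```

```text
t 47.65 tcp [609.3 -80.6  46.1] psi -7.3 open 44.3 F [-0.7  0.  -1.3]
turn deg [-0.   0.1  0. ] | shift cm now-axes [0.08 3.77 0.03] | after-turn axes [0.08 3.77 0.04]
```

```bash
python3 -m pendant '[[[4,0,0.5,0,0,0,0],[4,0,0.8,0,0,0,0],[4,0,0.8,0,0,0,0],[4,0,0.6,0,0,0,0],[4,0,0.3,0,0,0,0],[4,0,0,0,0,0,0],[4,0,0,0,0,0,0]]]'; python3 go.py 610.2 -80.3 8.4 -7.4
```

```text
time_s: 48.35
tcp_pos: [609.6, -80.5, 13.5]
eef_rot: [-0.706, 0.045, -0.045, 0.706]
force: [0.5, 0.4, -1.0]
opening: 44.4
t 48.35 tcp [609.6 -80.5  13.5] psi -7.3 open 44.4 F [ 0.5  0.4 -1. ]
turn deg [-0.   0.1  0. ] | shift cm now-axes [0.05 0.51 0.03] | after-turn axes [0.05 0.51 0.03]
```

```bash
python3 -m pendant '[[[4,0,0.2,0,0,0,0],[4,0,0.2,0,0,0,0],[4,0,0.1,0,0,0,0],[4,0,0,0,0,0,0]]]'; python3 -m pendant '[[[5.5,0,0,0,0,0,0],[6,0,0,0,0,0,0],[6,0,0,0,0,0,0],[6,0,-1,0,0,0,0],[6,0,-2,0,0,0,0],[6,0,-2.5,0,0,0,0],[6,0,-2.5,0,0,0,0],[6,0,-2.5,0,0,0,0],[6,0,-2,0,0,0,0],[6,0,0,0,0,0,0]]]'; python3 go.py 400 0 250 -7.4
```

```text
time_s: 48.75
tcp_pos: [610.4, -80.6, 9.0]
eef_rot: [-0.706, 0.044, -0.046, 0.706]
force: [0.3, 0.8, -1.4]
opening: 44.2
time_s: 49.75
tcp_pos: [611.2, -81.7, 144.2]
eef_rot: [0.706, -0.043, 0.048, -0.706]
force: [0.6, -0.9, 1.2]
opening: 59.8
t 49.75 tcp [611.2 -81.7 144.2] psi -7.3 open 59.8 F [ 0.6 -0.9  1.2]
turn deg [-0.   0.1  0.4] | shift cm now-axes [-21.92 -10.74   5.4 ] | after-turn axes [-22.   -10.58   5.38]
```

Retreat and check everything.

```bash
python3 -m pendant '[[[6,0,-2,0,0,0,0],[6,-1.5,-2,0.4,0,0,0],[6,-2.5,-1,0.6,0,0,0],[6,-2.5,-1,0.6,0,0,0],[6,-2.5,-1,0.6,0,0,0],[6,-2.5,-1,0.6,0,0,0],[6,-2.5,-0.5,0.6,0,0,0],[6,-2.5,0,0.6,0,0,0],[6,-2,0,0.6,0,0,0],[6,0,0,0,0,0,0],[6,0,0,0,0,0,0]]]'
python3 - <<'E'
from h import *
LB=(np.array([601.3,-148.7]),82.6); SB=(np.array([604.9,148.8]),96.05)
for n in('scene','top'):
    p=snapshot(n); save(n+'9',p['frame'],1.4); C=cloud(p)
    for t in "wide_vial slim_vial syringe_carton tall_carton needle_box dropper_bottle sharps_container temperature_logger".split():
        for r in cut_out(p,t)[:3]:
            c=C[r['mask']]; c=c[~np.isnan(c[:,0])]
            if len(c)<10: continue
            zt=np.percentile(c[:,2],95); top=c[c[:,2]>zt-6]
            rc=cv2.minAreaRect(top[:,:2].astype(np.float32)); b=SB if t in('tall_carton','needle_box') else LB
            a=np.radians(b[1]); d=np.array(rc[0])-b[0]
            print(n,t,round(r['confidence'],2),'ztop',zt.round(1),'xy',np.round(rc[0],1),np.round(rc[1],1),'in basket',np.round([d@[np.cos(a),np.sin(a)],d@[-np.sin(a),np.cos(a)]],1))
E
```

```text
time_s: 50.85
tcp_pos: [423.3, -10.5, 227.7]
eef_rot: [-0.705, 0.045, -0.047, 0.706]
force: [-0.2, 0.4, -0.4]
opening: 59.8
scene wide_vial 0.82 ztop 57.0 xy [ 589.1 -264.3] [17.7 19.6] in basket [-116.2   -2.8]
scene slim_vial 0.7 ztop 66.2 xy [ 598.8 -195.8] [18.6 18.2] in basket [-47.1  -3.6]
scene slim_vial 0.41 ztop 28.8 xy [ 554.3 -466.1] [99.8 70.9] in basket [-320.8    5.7]
scene syringe_carton 0.98 ztop 40.9 xy [612.5 -83.3] [129.9  45.7] in basket [66.3 -2.6]
scene syringe_carton 0.66 ztop 38.2 xy [ 255.5 -342.7] [ 49.5 129.6] in basket [-236.9  317.9]
scene tall_carton 0.56 ztop 94.5 xy [613.8  90.5] [46.5 47.3] in basket [-58.9  -2.7]
scene needle_box 0.93 ztop 50.0 xy [601.1 186.6] [85.2 61.9] in basket [38.  -0.2]
scene needle_box 0.72 ztop 47.1 xy [785.8 -80.4] [60.  84.6] in basket [-247.  -155.7]
scene needle_box 0.55 ztop 46.8 xy [ 305.9 -176.8] [88.  61.3] in basket [-292.3  331.6]
scene dropper_bottle 0.53 ztop 66.6 xy [411.6 193.1] [12.3  9.8] in basket [314.5 232.1]
scene dropper_bottle 0.27 ztop 40.9 xy [613.1 -82.7] [131.4  44.9] in basket [67.  -3.2]
scene sh
[... 717 characters left out ...]
ton 0.48 ztop 31.9 xy [ 550.6 -467.4] [100.   69.6] in basket [-607.   118.9]
top needle_box 0.86 ztop 53.7 xy [596.9 184. ] [84.1 59.1] in basket [35.8  4.2]
top needle_box 0.77 ztop 50.5 xy [ 303.3 -177.6] [84.2 59.6] in basket [-292.8  334.4]
top needle_box 0.56 ztop 50.3 xy [781.4 -83.1] [60.9 84.4] in basket [-249.2 -151.1]
top dropper_bottle 0.69 ztop 71.0 xy [406.9 191.2] [ 8.  13.1] in basket [312.1 236.6]
top sharps_container 0.94 ztop 125.0 xy [549.8 464.6] [106.  104.5] in basket [601.6 130.1]
top sharps_container 0.69 ztop 31.9 xy [ 550.  -467.6] [101.1  68.3] in basket [-322.9    9.8]
top temperature_logger 0.7 ztop 31.9 xy [ 550.3 -467.3] [100.   68.8] in basket [-322.5    9.6]
```

View pics/scene9.png

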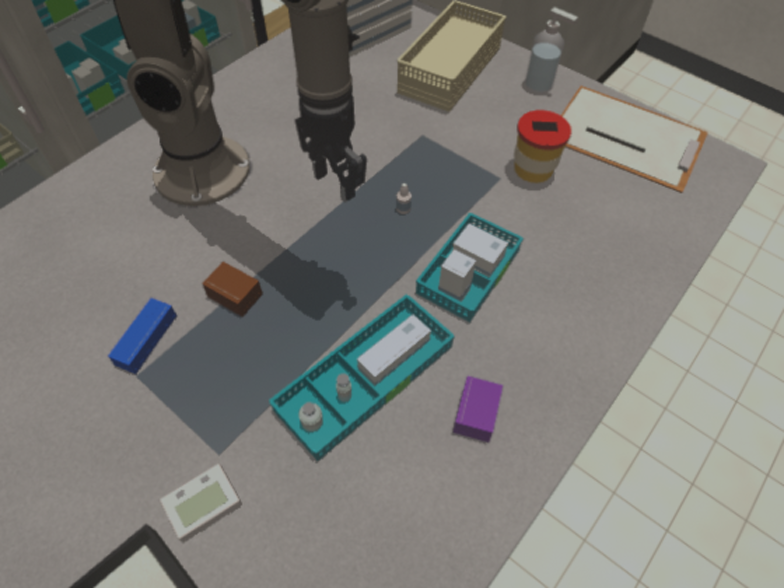

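View pics/top9.png

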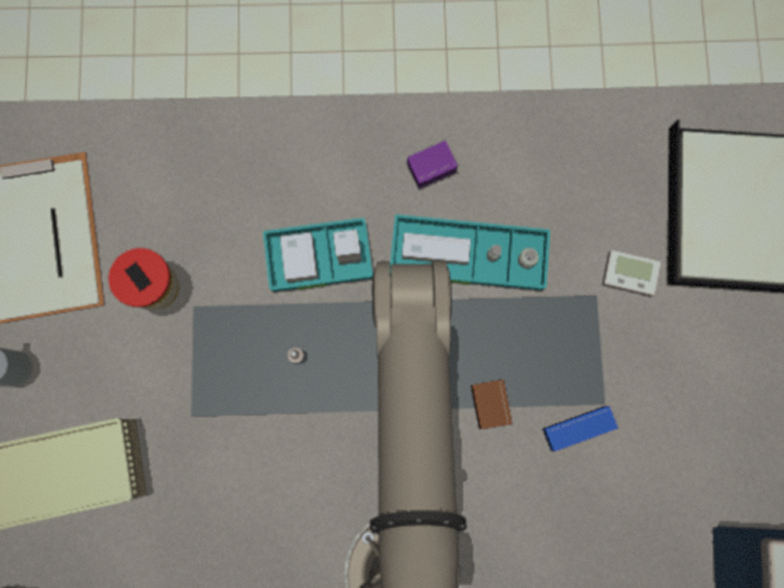

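All five items are centred in their compartments. Their tops stand about 3 mm higher than in the stock row, which matches the basket floor, and the bystanders have not moved.

```bash
python3 -c "
from workcell import *
print(finish_job())"
```

```text
the job is handed in; nothing more can be done
None
```

Both kits are made up and the job was handed in at about 51 s; no verdict was reported. I placed the tall carton and needle box in the short basket. The slim vial, wide vial and white syringe carton went in the long basket. Both vials were lowered to the floor before release.

**Last checks, from both cameras with the arm clear:**

| Item | Position in basket frame (x), scene / top camera |
|---|---|
| Wide vial | −116 / −117 mm |
| Slim vial | −47 / −48 mm |
| Syringe carton | 66 mm (scene camera only) |
| Tall carton | −59 / −62 mm |
| Needle box | 38 / 36 mm |

- **Sideways position:** every item is within about 4 mm of centre, and all positions are inside their limits.
- **Height and posture:** tops are about 3 mm above their stock-row heights, as expected on the basket floor. All items look upright in the pictures.
- **Bystanders:** the dropper bottle, sharps container and temperature logger are within about 1–2 mm of where they started, which is measurement noise. The brown, purple and blue look-alikes were not touched.

**Disagreements and gaps:**
- The two cameras differ by about 3–4 mm in position and height. I averaged them to set the targets.
- The top camera's measurement of the syringe carton was spoiled because the arm was inside its mask, so that item rests on the scene camera and the picture.
- The force reading is noisy, at about ±1 N. I judged floor contact from the tool height and its stopping, not from the force.

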